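# Put the evaporating set away on its storage stand

### The arm

A 6-joint arm with a two-finger parallel gripper is mounted at the origin on a cart in front of the work surface, level with it; the furniture and walls round the work are solid. World frame = base frame: x ahead of the robot, y to its left, z up, the work surface at z = 0. Lengths are in m, angles in rad, forces in N, time in s.
With the tool pointing down it reaches from about 0.375 to 0.9 m from the base axis. Payload 3.1 kg.
Tool frame: the origin (TCP) lies between the finger pads; the fingertips stand 17 mm ahead of it and the grasp point (between the pads) lies 2 mm behind it; z points along the fingers, y is the line along which they close (so a half turn about z gives the same grasp; the last joint's range is limited). The gripper opens to 87 mm and grips with 3 to 60 N. Pads are 19 mm wide; open, the fingers measure 117 mm over their backs; the gripper's body (75 mm by 190 mm) begins 51 mm behind the grasp point.
Start: joints at [-0.178, 0.527, 1.433, -0, 1.181, -0.178], TCP at [0.625, 0, 0.24] pointing down, gripper open.
Joint ranges: [-3.08, 3.08], [-0.75, 2.2], [0.22, 2.44], [-1.43, 4.57], [0, 2.65], [-2.85, 2.85]. Speed limits (rad/s): [2.79, 2.79, 3.14, 3.14, 3.14, 3.14].

### API

Orientations are given as a unit quaternion [w, x, y, z].
In Python, from workcell import get_obs, read_camera, job_done, search_frame gives the robot as it stands. The module is installed in compiled form; this text tells all that it offers.
- The arm moves only by the tool step_arm, never from a script. Its argument "rows" is a list that holds one entry, the list of rows, each a list of 4 numbers: the shift along the tool's x, y, z in m, then the turn about the tool's z in degrees. A call has 1 to 5 rows; each row shifts and turns the commanded pose from where the row before left it, along the tool's axes as they then stand; what a row does not reach is not made up. A row lasts 1/10 s, in which the tool goes at most 50 mm and 8.59 degrees, less where a joint would pass 70% of its speed; a pose out of reach is approached as far as the arm can. A call with a gripper value outside its range is refused whole. "fingers" is the finger opening in m, from 0 to 0.087, set as the call begins (left out, the last holds). The fingers move at their own pace and stop on an object; "force" is the grip in N (left out, the last holds). Time passes only in rows, so rows that do not move let the fingers close. It gives the time, the measured TCP pose, the force, the opening and the grip force at its end, in the units of the state.
- get_obs(): the state, without advancing time (a new reading comes with each control period).
- read_camera(name): name is "scene" or "side" or "wrist"; returns a dict with "img" (400x640x3 uint8, red, green, blue), "z_map" (400x640 float32, m along the optical axis (not along the pixel's ray), 0 where there is no reading), "K" (3x3 intrinsics, pixels), "R" (3x3) and "t" (3): a world point X has camera coordinates R X + t. Camera axes: x right, y down, z forward; pixel columns grow to the right and rows downward; lengths in m; the calibration is good to about 2 mm. A picture is of the moment at which its call begins.
- job_done(): hands the job in; it is judged then, once.
Trained networks look in the newest picture that a camera, given by its name, has taken for a name from the list of things; names that differ only in an ending like _2 or _b are one class to them, and where a whole thing is asked for, a point or a joint stands for the part that bears it (a point fixed in the world has none). Each returns a list of dicts, best first, with "confidence" (0 to 1); they miss things now and then, are a little off and sometimes report something else, mostly with a low value. They report only what shows in the picture. A call takes as long as a camera call. They do not tell look-alikes from the thing itself.
- search_frame(camera, label): "bbox" ([centre column, centre row, width, height] in pixels, round what is visible of it).
The state is a dict: "clock": time; "q": joint angles; "qd": joint speeds; "joint_efforts": joint torques, N m; "eef_pos": TCP position; "eef_rot": TCP orientation; "force": force on the tool from outside, world axes, zero at the start; "ft_torque": the same for the moment, N m; "finger_gap": finger opening in m; "gripper_force": force on a finger pad.
Only numpy, scipy, OpenCV 4.12 (cv2) and the standard library are available. Lean on these libraries where they do the work, as an engineer would, in place of code of your own. Each camera call takes 0.05 s, during which the arm holds its last target. There are 200 camera calls.

### The job

Put the evaporating set away on the storage stand. Slide each porcelain cover plate forward out of its lane until it juts over the front edge of the drying rack and can be gripped by its sides, then stack all the plates flat on the stand's wooden block, lengthwise, squared up and centred. Nest all the white dishes upright in one another on the stand's round mark, and leave the bottles and flasks behind where they are.

Things in the scene. Friction and masses are not known exactly. Their poses are not given: they have to be found in the camera images.
- rack: fixed grey shelf, 170 mm deep (x), 224 wide (y), surface 50 mm above the bench. Origin on the bench below the middle of its front edge (robot side); x runs back along the lanes. Lanes at y = -70, 0, +70 mm, open at front and back, 62 mm wide between 4 mm high rails: no room for fingers beside a plate. Free space before and below the front edge.
- stand: storage stand fixed to the bench: a grey board 210 (x) x 90 (y) x 8 (z) mm with a wooden block on its near half and a dark ring mark on its far half. Origin at the centre of the board's underside, x from the block to the mark.
- block_top (a point): centre of the top of the wooden block, 24 mm above the bench; the block is 76 (along the stand's x) x 42 (y) mm, so plates lying lengthwise on it overhang by 12 mm at the ends and 7 mm at the sides. 50 mm from the stand's origin towards the robot. Axes as the stand's.
- dish_mark (a point): centre of the ring mark (50 mm in diameter, flat) on the board's surface, 8 mm above the bench, 58 mm from the stand's origin away from the robot. Axes as the stand's.
- plate_0: white porcelain cover plate, flat slab 100 (x) x 56 (y) x 5 (z) mm, 70 g, same either way up; origin at its centre. Starts in a lane of the rack, long axis along the lane, front end 8 to 25 mm inside the front edge; it slides easily when pushed at its rear end. May be absent (None).
- plate_1: white porcelain cover plate, flat slab 100 (x) x 56 (y) x 5 (z) mm, 70 g, same either way up; origin at its centre. Starts in a lane of the rack, long axis along the lane, front end 8 to 25 mm inside the front edge; it slides easily when pushed at its rear end. May be absent (None).
- plate_2: white porcelain cover plate, flat slab 100 (x) x 56 (y) x 5 (z) mm, 70 g, same either way up; origin at its centre. Starts in a lane of the rack, long axis along the lane, front end 8 to 25 mm inside the front edge; it slides easily when pushed at its rear end. May be absent (None).
- dish_0: white porcelain dish 36 mm tall, origin at the centre of its foot, z up: cone 30 mm wide at the foot, with a vertical lip 62 mm across, 3.5 mm thick, 29 to 36 mm above the foot (grip across it); inner floor at 11 mm; 60 g. All alike; nested, one rests 11 mm above the next, lips 4 mm apart. Starts upright on the bench, left of the stand or right of the rack. May be absent (None).
- dish_1: white porcelain dish 36 mm tall, origin at the centre of its foot, z up: cone 30 mm wide at the foot, with a vertical lip 62 mm across, 3.5 mm thick, 29 to 36 mm above the foot (grip across it); inner floor at 11 mm; 60 g. All alike; nested, one rests 11 mm above the next, lips 4 mm apart. Starts upright on the bench, left of the stand or right of the rack. May be absent (None).
- dish_2: white porcelain dish 36 mm tall, origin at the centre of its foot, z up: cone 30 mm wide at the foot, with a vertical lip 62 mm across, 3.5 mm thick, 29 to 36 mm above the foot (grip across it); inner floor at 11 mm; 60 g. All alike; nested, one rests 11 mm above the next, lips 4 mm apart. Starts upright on the bench, left of the stand or right of the rack. May be absent (None).
- dish_3: white porcelain dish 36 mm tall, origin at the centre of its foot, z up: cone 30 mm wide at the foot, with a vertical lip 62 mm across, 3.5 mm thick, 29 to 36 mm above the foot (grip across it); inner floor at 11 mm; 60 g. All alike; nested, one rests 11 mm above the next, lips 4 mm apart. Starts upright on the bench, left of the stand or right of the rack. May be absent (None).
- wash_bottle: bystander: squeeze bottle with red cap and spout, 58x86x145 mm, origin at the centre of its base
- capped_flask: bystander: squat flask under a white cap, 59 mm wide, 100 mm tall, origin at the centre of its base
- erlenmeyer: bystander: conical flask, 63 mm wide, 112 mm tall, origin at the centre of its base
There are look-alikes about, which are no part of the job. What is shaped like the plate_0 but blue, red or turquoise is not meant.

How it is judged:
At the end, for the whole second after the job is handed in: All plates lie in one flat stack on the block (12 mm lengthwise, 10 mm sideways, 0.14 rad from square), all dishes nested upright (0.1 rad) in one stack within 12 mm of the mark's centre; everything released and at rest (x of plate_0 in the frame of block_top between -0.012 and 0.012 m and y of plate_0 in the frame of block_top between -0.01 and 0.01 m and z of plate_0 in the frame of block_top between 0 and 0.0155 m and angle between the x axis of each of plate_0, plate_1, plate_2 and the x axis of stand, either way round below 0.14 rad and angle between the z axis of each of plate_0, plate_1, plate_2 and the z axis of stand, either way round below 0.07 rad and linear speed of each of plate_0, plate_1, plate_2, dish_0, dish_1, dish_2, dish_3 below 0.02 m/s and x of plate_1 in the frame of block_top between -0.012 and 0.012 m and y of plate_1 in the frame of block_top between -0.01 and 0.01 m and z of plate_1 in the frame of block_top between 0 and 0.0155 m and x of plate_2 in the frame of block_top between -0.012 and 0.012 m and y of plate_2 in the frame of block_top between -0.01 and 0.01 m and z of plate_2 in the frame of block_top between 0 and 0.0155 m and horizontal distance between each of dish_0, dish_1, dish_2, dish_3 and dish_mark below 0.012 m and z of each of dish_0, dish_1, dish_2, dish_3 in the frame of dish_mark below 0.038 m and angle between each of dish_0, dish_1, dish_2, dish_3's own z axis and vertical below 0.1 rad); the robot touches nothing.
It fails at once if a bystander bottle or flask is moved more than 3 cm (distance of any of wash_bottle, capped_flask, erlenmeyer from where it was at the start of the episode above 0.03 m).
Of plate_0, plate_1, plate_2 only 2 to 3 are there at a start; the rules pass over those that are not, and their reading is None.
Of dish_0, dish_1, dish_2, dish_3 only 3 to 4 are there at a start; the rules pass over those that are not, and their reading is None.
At some moment in a run one of dish_0, dish_1, dish_2, dish_3 may be knocked a few centimetres aside while the robot is not near it.
It also fails if it takes over 210 s, if anything falls off the work surface, if the arm or the gripper's body presses on something with over 40 N, if the wrist force passes 120 N, or if a joint passes its speed limit or range.

## Working session

There is one attempt and no reset: what is moved stays moved. The work goes in short steps, Python scripts to look and compute and a tool call to move; the robot and the scene stay as the last step left them, time stands still between calls to the robot, and variables do not carry over. Pictures are saved under pics/ and viewed, at most 14 in all, crops included, and the job is handed in when it is done.

Besides the shell and the picture viewer there is one more tool, called after "Request:" in YAML: its name, and indented under it one key for each argument. step_arm: Moves the arm, as the interface text tells. Its arguments: {"type":"object","properties":{"rows":{"type":"array","items":{"type":"array","items":{"type":"array","items":{"type":"number"}}}},"fingers":{"type":"number"},"force":{"type":"number"}},"required":["rows"]}

```bash
mkdir -p pics; cat > h.py <<'E'
import numpy as np, cv2
from workcell import get_obs, read_camera, job_done, search_frame
def cam(n,f=None):
    c=read_camera(n)
    if f: cv2.imwrite('pics/'+f,c['img'][:,:,::-1])
    return c
def world(c):
    z=c['z_map'].astype(float); v,u=np.indices(z.shape)
    p=np.stack([(u-c['K'][0,2])/c['K'][0,0]*z,(v-c['K'][1,2])/c['K'][1,1]*z,z],-1)
    w=(p-c['t'])@c['R']; w[z==0]=np.nan
    return w
E
python3 - <<'E'
from h import *
for n in ['scene','side']:
    c=cam(n,n+'0.png'); w=world(c); print(n,'campos',-c['R'].T@c['t'])
    for l in ['plate_0','dish_0','rack','stand','wash_bottle','capped_flask','erlenmeyer']:
        for d in search_frame(n,l):
            if d['confidence']<.2: continue
            b=np.array(d['bbox']).astype(int); p=w[min(b[1],399),min(b[0],639)]
            print(l,b,round(d['confidence'],2),p.round(3))
print(get_obs())
E
```

```text
scene campos [-0.59397046 -0.84989342  1.03701455]
plate_0 [317 243  35  20] 0.95 [ 0.4   -0.076  0.005]
plate_0 [380 225  28  22] 0.93 [ 0.542 -0.217  0.056]
plate_0 [362 214  35  20] 0.89 [ 0.554 -0.141  0.059]
plate_0 [376 304  28  33] 0.78 [ 0.294 -0.363  0.001]
plate_0 [346 205  29  17] 0.67 [ 0.57  -0.066  0.053]
plate_0 [352 265  35  25] 0.59 [ 0.383 -0.222  0.004]
dish_0 [405 267  21  18] 0.84 [ 0.461 -0.358  0.014]
dish_0 [238 191  20  11] 0.69 [0.451 0.323 0.016]
dish_0 [265 172  13  12] 0.58 [0.612 0.339 0.012]
dish_0 [434 251  19  18] 0.55 [ 0.583 -0.39   0.011]
rack [366 217  83  63] 0.67 [ 0.556 -0.156  0.052]
stand [291 194  59  31] 0.83 [0.542 0.15  0.024]
wash_bottle [377 176  15  41] 0.76 [nan nan nan]
capped_flask [406 269  20  18] 0.71 [nan nan nan]
capped_flask [341 170  15  27] 0.52 [0.74  0.075 0.055]
erlenmeyer [407 194  20  32] 0.92 [ 0.733 -0.204  0.066]
side campos [0.90791574 0.52671172 1.12656031]
plate_0 [300 168  20  19] 0.73 [0.646 0.029 0.309]
plate_0 [352 164  26  17] 0.69 [ 0.394 -0.071  0.004]
plate_0 [311 183  39  23] 0.64 [ 0.567 -0.057  0.056]
p
[... 527 characters left out ...]
64]
{'clock': 0.8, 'q': array([-1.78488473e-01,  5.27421433e-01,  1.43272288e+00, -1.52145591e-05,
        1.18142338e+00, -1.78483425e-01]), 'qd': array([-0.00069528,  0.00093581, -0.00134373,  0.00024555, -0.00036622,
        0.00128262]), 'joint_efforts': array([-1.07188621e-04, -4.39950907e+01, -1.76978803e+01,  6.35003415e-02,
        5.03239373e-02, -2.48482996e-05]), 'eef_pos': array([6.24960528e-01, 3.96630701e-05, 2.39589417e-01]), 'eef_rot': array([1.42627132e-05, 7.07106524e-01, 7.07107038e-01, 1.33503845e-06]), 'force': array([ 0.05451953, -0.45712684, -0.56011706]), 'ft_torque': array([0.04412119, 0.01167143, 0.00370124]), 'gripper_force': 0.0, 'finger_gap': 0.08651123123121776}
```

```bash
python3 - <<'E'
import cv2
a=cv2.imread('pics/scene0.png')[140:340,210:470]; cv2.imwrite('pics/a.png',cv2.resize(a,None,fx=3,fy=3,interpolation=cv2.INTER_CUBIC))
a=cv2.imread('pics/side0.png')[100:320,215:415]; cv2.imwrite('pics/b.png',cv2.resize(a,None,fx=2.7,fy=2.7,interpolation=cv2.INTER_CUBIC))
E
```

```text
(no output)
```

View pics/a.png

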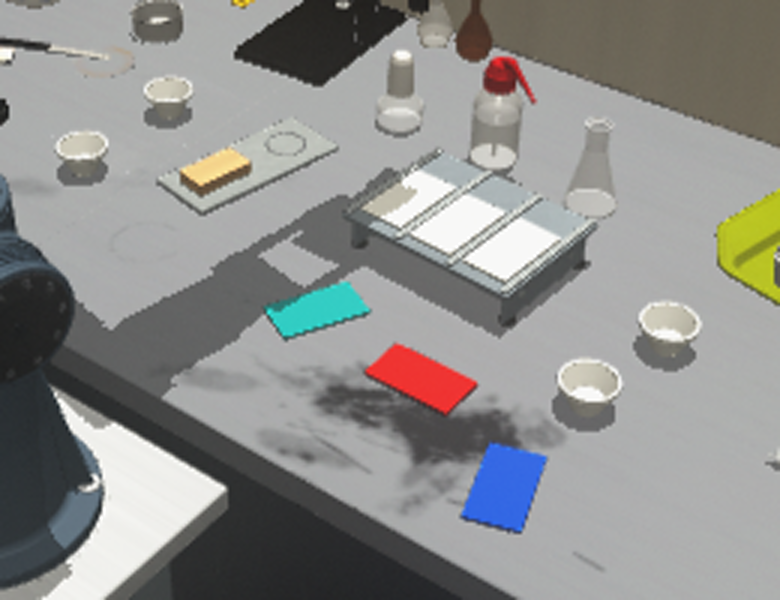

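View pics/b.png

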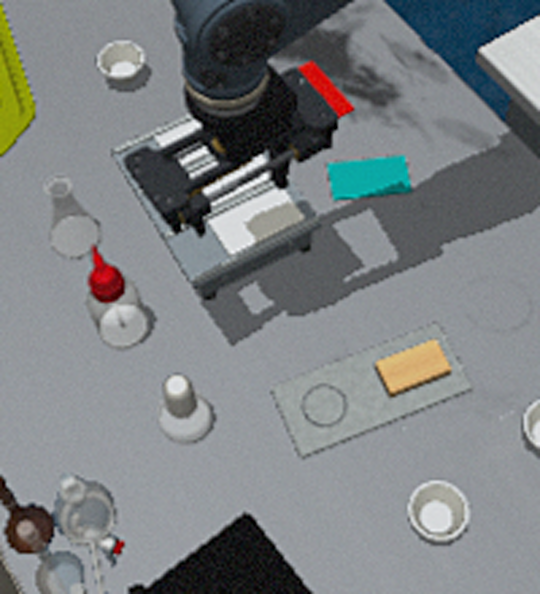

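```bash
python3 - <<'E'
from h import *
c=cam('wrist','w0.png'); w=world(c); print('campos',-c['R'].T@c['t'],'fwd',c['R'][2])
for l in ['plate_0','dish_0','rack','stand']:
    for d in search_frame('wrist',l):
        b=np.array(d['bbox']).astype(int); print(l,b,round(d['confidence'],2),w[min(b[1],399),min(b[0],639)].round(3))
# scene: rack points
c=cam('scene'); w=world(c); img=c['img'].astype(int)
x,y,z=w[...,0],w[...,1],w[...,2]
m=(z>.045)&(z<.062)&(x>.4)&(x<.72)&(y>-.32)&(y<.03)
m=cv2.morphologyEx(m.astype('uint8'),cv2.MORPH_OPEN,np.ones((3,3)))>0
r=cv2.minAreaRect(w[m][:,:2].astype('f4')*1000); print('rack rect',r, m.sum())
wh=m&(img.min(-1)>200)
n,lab,st,ce=cv2.connectedComponentsWithStats(wh.astype('uint8'))
for i in range(1,n):
    if st[i,4]>30: print('white',st[i],cv2.minAreaRect(w[lab==i][:,:2].astype('f4')*1000),np.median(z[lab==i]))
m=(z>.018)&(z<.030)&(x>.35)&(x<.75)&(y>.03)&(y<.26)
n,lab,st,ce=cv2.connectedComponentsWithStats(m.astype('uint8'))
for i in range(1,n):
    if st[i,4]>30: print('block',st[i],cv2.minAreaRect(w[lab==i][:,:2].astype('f4')*1000),np.median(z[lab==i]))
m=(z>.024)&(z<.042)&(x>.35)&(x<.75)&(abs(y)>.27)
n,lab,st,ce=cv2.connectedComponentsWithStats(m.astype('uint8'))
for i in range(1,n):
    if st[i,4]>10: print('dish',st[i],cv2.minEnclosingCircle(w[lab==i][:,:2].astype('f4')*1000),np.median(z[lab==i]))
E
```

```text
campos [0.62511266 0.07977211 0.38505181] fwd [ 4.83831870e-04 -2.92696907e-01 -9.56205149e-01]
plate_0 [276 283  71  44] 0.95 [0.612 0.031 0.31 ]
plate_0 [272 236  79  45] 0.87 [ 0.564 -0.069  0.056]
plate_0 [271 324  73  31] 0.86 [ 0.555 -0.203  0.055]
plate_0 [165 220  76  62] 0.68 [ 0.404 -0.067  0.006]
plate_0 [291 264 135 144] 0.54 [ 0.586 -0.112  0.05 ]
rack [291 264 136 149] 0.65 [ 0.586 -0.112  0.05 ]
rack [401 309  43  26] 0.23 [ 0.737 -0.184  0.048]
stand [275  48 188  96] 0.7 [0.571 0.152 0.009]
rack rect ((578.3796997070312, -141.42185974121094), (225.11737060546875, 175.0677947998047), 85.85409545898438) 2133
white [337 196  25  23 187] ((564.0771484375, -70.63423156738281), (130.5371856689453, 60.92771911621094), 2.4870712757110596) 0.0555561967650677
white [346 202  57  34 714] ((568.895263671875, -174.23583984375), (148.6760711669922, 130.1913299560547), 87.00338745117188) 0.05495210201570681
block [335 175  14   7  40] ((733.896484375, 73.02491760253906), (25.334423065185547, 57.019996643066406), 8.898910522460938) 0.023697357930373614
block [270 189  23  14 162] ((
[... 1358 characters left out ...]
678710938), 34.27676010131836) 0.03273977847744995
dish [396 260  21  16 173] ((442.1191711425781, -370.3791198730469), 32.23727798461914) 0.032640858918549426
dish [506 261  13   9  18] ((648.3699951171875, -607.5687255859375), 20.174089431762695) 0.0260325505923251
dish [569 266   6   4  11] ((738.6196899414062, -750.8877563476562), 11.984746932983398) 0.02561331958458165
dish [520 269   6   6  11] ((638.9515380859375, -642.4755859375), 12.236153602600098) 0.026206641116077085
dish [556 274   7   6  12] ((680.1741333007812, -730.05224609375), 14.758566856384277) 0.025498975923915167
dish [633 316   7   8  38] ((632.4713745117188, -940.2700805664062), 10.811020851135254) 0.03276166752931392
```

View pics/w0.png

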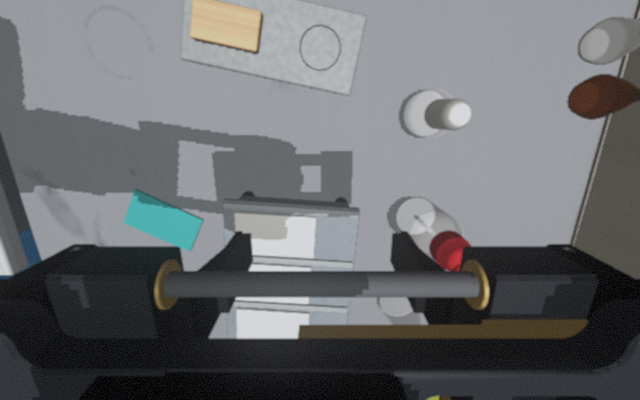

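Scene: white plates fill all three lanes (scene px 346,205 / 362,214 / 380,225). The turquoise (317,243), red (352,265) and blue (376,304) plates are look-alikes. Four white dishes (238,191; 265,172; 405,267; 434,251) all belong to the job; the other round glassware does not. The wrist crop confirms white slabs in the lanes.

Request:
step_arm:
  rows:
    - [[0,0.03,0,-8.585],[0,0.025,0,-8.585],[0,0,0,-8.585],[0,0,0,-8.585],[0,0,0,-8.585]]
  fingers: 0
  force: 25

```text
clock: 1.6
eef_pos: [0.6798, 0.0038, 0.2392]
eef_rot: [-0.0, 0.396, 0.918, -0.0]
force: [0.1, 0.7, 0.3]
finger_gap: 0.0551
gripper_force: 0.0
```

Request:
step_arm:
  rows:
    - [[0,0,0,-8.585],[0,0,0,-8.585],[0,0,0,-8.585],[0,0,0,-8.585],[0,0,0,-8.585]]

```text
clock: 2.1
eef_pos: [0.6797, 0.0038, 0.2395]
eef_rot: [-0.0, 0.033, 0.999, 0.0]
force: [0.1, -0.4, 1.0]
finger_gap: 0.0151
gripper_force: 0.0
```

Request:
step_arm:
  rows:
    - [[0,0,0,0],[0,0,0,0]]

```text
clock: 2.3
eef_pos: [0.6797, 0.0038, 0.2395]
eef_rot: [-0.0, 0.038, 0.999, 0.0]
force: [0.6, 0.2, -0.5]
finger_gap: 0.0028
gripper_force: 0.0
```

```bash
cat >> h.py <<'E'
def yaw(q): # world angle of tool x, deg
    w,x,y,z=q; return np.degrees(np.arctan2(2*(x*y+w*z),1-2*(y*y+z*z)))
def rows(tx,ty,tz,ang=None):
    """shift in tool axes (down-pointing) to a world target; ang = wanted world angle of tool x"""
    o=get_obs(); a=np.radians(yaw(o['eef_rot'])); d=np.array([tx,ty,tz])-o['eef_pos']
    ex=np.array([np.cos(a),np.sin(a)]); ey=np.array([np.sin(a),-np.cos(a)])
    t=0 if ang is None else -((ang-np.degrees(a)+180)%360-180)
    return 'at',o['eef_pos'].round(4),'yaw',round(np.degrees(a),2),'shift',np.round([ex@d[:2],ey@d[:2],-d[2]],4),'turn',round(t,2)
E
python3 - <<'E'
from h import *
o=get_obs();print(o['clock'],o['eef_pos'],yaw(o['eef_rot']))
c=cam('wrist','w1.png'); w=world(c); img=c['img'].astype(int); x,y,z=w[...,0],w[...,1],w[...,2]
print('campos',-c['R'].T@c['t'],c['R'])
def comps(m,name,n0=150):
    n,lab,st,ce=cv2.connectedComponentsWithStats(cv2.morphologyEx(m.astype('uint8'),cv2.MORPH_OPEN,np.ones((3,3))))
    for i in range(1,n):
        if st[i,4]>n0: print(name,st[i],cv2.minAreaRect(w[lab==i][:,:2].astype('f4')*1000),np.median(z[lab==i]).round(4))
R=(x>.4)&(x<.72)&(y>-.32)&(y<.03)
comps(R&(z>.04)&(z<.062),'rack')
comps(R&(z>.0525)&(z<.062)&(img.min(-1)>150),'plate')
B=(x>.4)&(x<.72)&(y>.05)&(y<.27)
comps(B&(z>.018)&(z<.03),'block'); comps(B&(z>.004)&(z<.03),'stand')
E
```

```text
2.3 [0.6796744  0.00378482 0.23947924] 175.6699217099462
campos [0.59913206 0.00870177 0.38497271] [[ 0.07587438  0.99711681  0.0010727 ]
 [ 0.95303571 -0.07283634  0.29396906]
 [ 0.29319962 -0.0212824  -0.95581434]]
rack [   66    18   225   162 32583] ((580.9161376953125, -139.18447875976562), (222.51028442382812, 170.50807189941406), 85.96356201171875) 0.0541
plate [ 204   19   24  160 1019] ((583.1769409179688, -105.15361785888672), (7.9081501960754395, 165.29571533203125), 85.93937683105469) 0.0542
plate [ 68  20  40 159 919] ((572.8497314453125, -245.25128173828125), (8.992097854614258, 164.09397888183594), 85.89678955078125) 0.0541
plate [136  20  32 159 979] ((578.397705078125, -175.01614379882812), (8.208355903625488, 164.29930114746094), 86.05732727050781) 0.0541
plate [ 148   32   66  101 5190] ((559.9525756835938, -138.2074432373047), (57.26353073120117, 100.2074966430664), 85.9925537109375) 0.0552
plate [274  32  10  46 310] ((539.340576171875, -31.397911071777344), (7.790651321411133, 42.93205261230469), 86.4677505493164) 0.0543
plate [  80   35   70   99 5117] ((556.4132080078125, -209.4808807373047), (58.33531188964844, 98.5826187133789), 85.55586242675781) 0.0551
plate [ 216   34   59  100 5077] ((566.3900146484375, -68.9537124633789), (55.74872970581055, 99.86415100097656), 86.56024932861328) 0.0552
block [ 436    0   53   64 2387] ((524.4065551757812, 172.72555541992188), (42.60034942626953, 63.27965545654297), 78.76416015625) 0.0244
stand [  394     0   109   163 11735] ((577.263427734375, 162.2080841064453), (90.41094970703125, 188.88670349121094), 78.4599609375) 0.0087
```

View pics/w1.png

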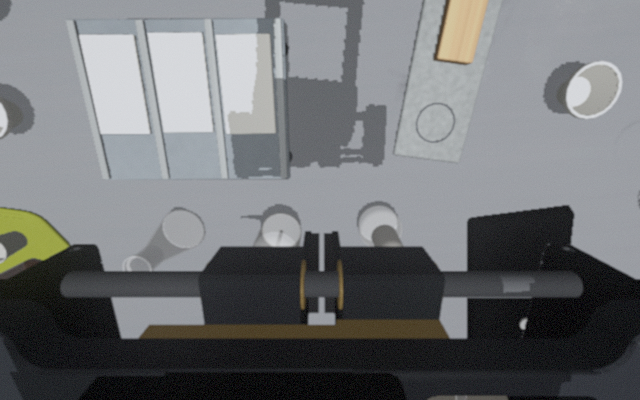

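The wrist view shows the three white plates in lanes at (115,85), (182,83), (248,83), the block at (462,30), the ring at (436,122) and a dish at (595,90). The sizes fit what was given: rack 222x170 mm, plates about 100x56 mm, block 24 mm high. I start with the left lane plate.

Request:
step_arm:
  rows:
    - [[0.015,-0.04,0,-0.3],[0.016,-0.04,0,0],[0,0,0.04,0],[0,0,0.05,0],[0,0,0.04,0]]

```text
clock: 2.85
eef_pos: [0.6426, -0.0744, 0.1081]
eef_rot: [-0.0, 0.035, 0.999, 0.0]
force: [-0.3, 0.2, -0.8]
finger_gap: 0.0004
gripper_force: 0.0
```

Request:
step_arm:
  rows:
    - [[0,0,0.02,0],[0,0,0.015,0],[0,0,0.005,0],[0,0,0,0],[0,0,0,0]]

```text
clock: 3.35
eef_pos: [0.6443, -0.0741, 0.0709]
eef_rot: [0.001, 0.034, 0.999, -0.0]
force: [-0.6, -0.9, 0.2]
finger_gap: 0.0007
gripper_force: 0.0
```

```bash
cat >> h.py <<'E'
F=np.array([.4961,-.1332]); U=np.array([.9975,-.0705]); V=np.array([.0705,.9975])
def rack(u,v): return F+u*U+v*V
def inrack(p): d=np.array(p)[:2]-F; return (d@U).round(4),(d@V).round(4)
E
python3 -c "
from h import *
o=get_obs(); print(o['eef_pos'],yaw(o['eef_rot']),inrack(o['eef_pos']),o['force'])"
```

```text
[ 0.64434414 -0.07411979  0.07093465] 176.13966933795672 (np.float64(0.1437), np.float64(0.0694)) [-0.64807108 -0.88824024  0.24343381]
```

Request:
step_arm:
  rows:
    - [[0,0,0.002,0],[0.012,0,0,0],[0.01,0,0,0],[0.01,0,0,0],[0.01,0,0,0]]

```text
clock: 3.85
eef_pos: [0.601, -0.0711, 0.0681]
eef_rot: [0.001, 0.034, 0.999, -0.0]
force: [0.7, 0.2, 0.9]
finger_gap: 0.0004
gripper_force: 0.3
```

Request:
step_arm:
  rows:
    - [[0.01,0,0,0],[0.01,0,0,0],[0.008,0,0,0],[0.006,0,0,0],[0,0,0,0]]

```text
clock: 4.35
eef_pos: [0.5662, -0.0686, 0.0675]
eef_rot: [-0.001, 0.034, 0.999, 0.0]
force: [-0.3, -0.3, 0.3]
finger_gap: 0.0005
gripper_force: 0.0
```

```bash
python3 - <<'E'
from h import *
o=get_obs(); print(o['eef_pos'],yaw(o['eef_rot']),inrack(o['eef_pos']),o['force'])
c=cam('side'); w=world(c); img=c['img'].astype(int); x,y,z=w[...,0],w[...,1],w[...,2]
m=(x<.50)&(x>.42)&(y>-.25)&(y<0)&(z>.048)&(z<.06)&(img.min(-1)>110)
print(m.sum(), np.nanmin(((w[...,:2]-F)@U)[m]) if m.any() else '')
E
```

```text
[ 0.56618642 -0.0685745   0.06749948] 176.14302820867564 (np.float64(0.0654), np.float64(0.0694)) [-0.27522147 -0.28291356  0.25574117]
187 -0.046739891729532496
```

Request:
step_arm:
  rows:
    - [[-0.006,0,0,0],[0,0,-0.04,0],[0.042,0,0,0],[0.05,0,0,0],[0,0,0,0]]
  fingers: 0

```text
clock: 4.9
eef_pos: [0.4706, -0.0592, 0.1062]
eef_rot: [-0.008, 0.034, 0.999, 0.003]
force: [-0.5, 0.3, -0.6]
finger_gap: 0.0008
gripper_force: 0.0
```

Request:
step_arm:
  rows:
    - [[0,0,0,0],[0,0,0,0],[0,0,0,0],[0,0,0,0],[0,0,0,0]]
  fingers: 0.078

```text
clock: 5.4
eef_pos: [0.4825, -0.0632, 0.1075]
eef_rot: [0.0, 0.034, 0.999, -0.0]
force: [-0.2, -1.0, 0.3]
finger_gap: 0.0328
gripper_force: 0.0
```

Request:
step_arm:
  rows:
    - [[0,0,0,0],[0,0,0,0],[0,0,0,0]]

```text
clock: 5.7
eef_pos: [0.4816, -0.063, 0.1075]
eef_rot: [-0.0, 0.034, 0.999, 0.0]
force: [0.4, 0.1, 0.4]
finger_gap: 0.0565
gripper_force: 0.0
```

```bash
python3 - <<'E'
from h import *
o=get_obs(); print(o['eef_pos'],yaw(o['eef_rot']),inrack(o['eef_pos']),o['finger_gap'])
c=cam('wrist','w2.png')
cv2.imwrite('pics/w2.png',c['img'][:,:,::-1])
w=world(c);x,y,z=w[...,0],w[...,1],w[...,2]
m=(x<.62)&(x>.42)&(y>-.11)&(y<-0.02)&(z>.0525)&(z<.058)&(c['img'].min(-1)>140)
uv=(w[...,:2]-F)@np.stack([U,V],1)
print(m.sum(),np.nanmin(uv[m],0),np.nanmax(uv[m],0),cv2.minAreaRect(uv[m].astype('f4')*1000))
E
```

```text
[ 0.48157033 -0.06297302  0.10753208] 176.15124094818626 (np.float64(-0.0194), np.float64(0.069)) 0.05646559475593186
7444 [-0.04660681  0.02670128] [0.0712566  0.10827453] ((12.269039154052734, 67.3476791381836), (117.73185729980469, 81.53559875488281), 0.21083573997020721)
```

View pics/w2.png

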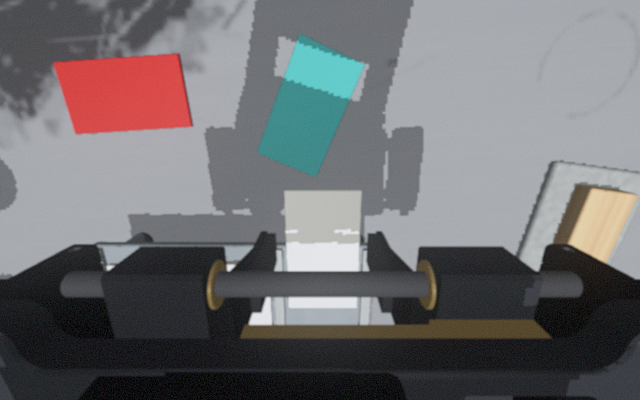

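The left plate juts out about 46 mm (px 323,215) and sits centred between the fingers.

Request:
step_arm:
  rows:
    - [[0.002,0,0,0],[0,0,0,0],[0,0,0,0],[0,0,0,0]]

```text
clock: 6.15
eef_pos: [0.4796, -0.0629, 0.1076]
eef_rot: [0.0, 0.034, 0.999, -0.0]
force: [-0.2, -0.6, -0.0]
finger_gap: 0.077
gripper_force: 0.0
```

Request:
step_arm:
  rows:
    - [[0,0,0.02,0],[0,0,0.018,0],[0,0,0.003,0],[0,0,0,0],[0,0,0,0]]

```text
clock: 6.65
eef_pos: [0.4799, -0.063, 0.067]
eef_rot: [0.0, 0.034, 0.999, -0.0]
force: [0.2, 0.8, 0.5]
finger_gap: 0.0778
gripper_force: 0.0
```

Request:
step_arm:
  rows:
    - [[0,0,0,0],[0,0,0,0],[0,0,0,0],[0,0,0,0],[0,0,0,0]]
  fingers: 0.045
  force: 30

```text
clock: 7.15
eef_pos: [0.4797, -0.0629, 0.0668]
eef_rot: [0.0, 0.034, 0.999, -0.0]
force: [-0.3, 0.4, 1.4]
finger_gap: 0.0552
gripper_force: 30.0
```

Request:
step_arm:
  rows:
    - [[0,0,0,0],[0,0,-0.002,0],[0,0,-0.005,0],[0,0,-0.02,0],[0,0,0,0]]

```text
clock: 7.65
eef_pos: [0.4807, -0.0633, 0.0951]
eef_rot: [0.002, 0.034, 0.999, -0.001]
force: [-0.2, -0.5, -1.1]
finger_gap: 0.0554
gripper_force: 30.0
```

```bash
python3 - <<'E'
from h import *
o=get_obs(); print(o['eef_pos'],yaw(o['eef_rot']),inrack(o['eef_pos']),o['finger_gap'],o['force'],o['gripper_force'])
E
```

```text
[ 0.48071689 -0.06326324  0.0951021 ] 176.15896575593513 (np.float64(-0.0203), np.float64(0.0687)) 0.055366218150981965 [-0.15675753 -0.54839101 -1.14937632] 29.98394787311554
```

Request:
step_arm:
  rows:
    - [[0,0,-0.03,0],[0,0,-0.03,0],[0,0,0,0],[0,0,0,0]]

```text
clock: 8.05
eef_pos: [0.4796, -0.0629, 0.1536]
eef_rot: [0.0, 0.034, 0.999, -0.0]
force: [0.4, 0.4, -0.9]
finger_gap: 0.0552
gripper_force: 30.0
```

```bash
cat >> h.py <<'E'
S=np.array([.9798,-.2001]); SO=np.array([.5669,.1643]); BL=np.array([.5180,.1742]); MK=np.array([.6237,.1527])
def held():
    "extent of the held plate in tool x,y (front part seen) and height"
    o=get_obs(); c=cam('wrist'); w=world(c); a=np.radians(yaw(o['eef_rot'])); d=w-o['eef_pos']
    tx=d[...,0]*np.cos(a)+d[...,1]*np.sin(a); ty=d[...,0]*np.sin(a)-d[...,1]*np.cos(a)
    m=(d[...,2]>-.03)&(d[...,2]<-.002)&(abs(ty)<.04)&(tx>.012)&(tx<.06)&(c['img'].min(-1)>110)
    p=np.stack([tx[m],ty[m]],1).astype('f4')*1000
    return len(p),'tool x max',np.percentile(p[:,0],[95,99.5]).round(1),'rect',cv2.minAreaRect(p),'dz',np.median(d[...,2][m]).round(4)
E
python3 - <<'E'
from h import *
print(held())
for d in (.024,.026,.028): print(d,rows(*(BL-d*S),.15,168.46))
E
```

```text
(2094, 'tool x max', array([24.7, 25.1]), 'rect', ((18.75433349609375, -1.1017475128173828), (56.00598907470703, 13.527323722839355), 89.85057830810547), 'dz', np.float64(-0.0117))
0.024 ('at', array([ 0.4789, -0.0627,  0.1529]), 'yaw', np.float64(176.15), 'shift', array([0.0007, 0.2422, 0.0029]), 'turn', np.float64(7.69))
0.026 ('at', array([ 0.4789, -0.0627,  0.1529]), 'yaw', np.float64(176.15), 'shift', array([0.0027, 0.2424, 0.0029]), 'turn', np.float64(7.69))
0.028 ('at', array([ 0.4789, -0.0627,  0.1529]), 'yaw', np.float64(176.15), 'shift', array([0.0047, 0.2427, 0.0029]), 'turn', np.float64(7.69))
```

Request:
step_arm:
  rows:
    - [[0.002,0.048,0,0],[0,0.048,0,0],[0,0.048,0,0],[0,0.048,0,0],[0,0.048,0,7.69]]

```text
clock: 8.6
eef_pos: [0.4924, 0.1767, 0.1517]
eef_rot: [-0.002, 0.1, 0.995, -0.0]
force: [0.6, -0.4, -0.6]
finger_gap: 0.0553
gripper_force: 30.0
```

Request:
step_arm:
  rows:
    - [[0,0,0.03,0],[0,0,0.03,0],[0,0,0,0],[0,0,0,0]]

```text
clock: 9.0
eef_pos: [0.4925, 0.1746, 0.0922]
eef_rot: [-0.002, 0.098, 0.995, -0.0]
force: [1.0, -0.2, -1.1]
finger_gap: 0.0553
gripper_force: 30.0
```

```bash
python3 - <<'E'
from h import *
print(held())
print(rows(*(BL-.025*S),.0425,168.46))
E
```

```text
(2077, 'tool x max', array([24.6, 25. ]), 'rect', ((18.652708053588867, -1.0005817413330078), (56.48146057128906, 13.255119323730469), 89.9882583618164), 'dz', np.float64(-0.0116))
('at', array([0.4936, 0.1746, 0.0933]), 'yaw', np.float64(168.72), 'shift', array([0.001 , 0.0045, 0.0508]), 'turn', np.float64(0.26))
```

Request:
step_arm:
  rows:
    - [[0.001,0.0045,0,0.2],[0,0,0.025,0],[0,0,0.02,0],[0,0,0,0],[0,0,0,0]]

```text
clock: 9.55
eef_pos: [0.4941, 0.1795, 0.0494]
eef_rot: [0.001, 0.1, 0.995, 0.0]
force: [0.7, 0.5, 0.2]
finger_gap: 0.0551
gripper_force: 30.0
```

```bash
python3 - <<'E'
from h import *
print(rows(*(BL-.025*S),.0418,168.46),get_obs()['force'])
E
```

```text
('at', array([0.4941, 0.1795, 0.0494]), 'yaw', np.float64(168.52), 'shift', array([ 0.0006, -0.0004,  0.0076]), 'turn', np.float64(0.06)) [0.74755621 0.54250004 0.18661132]
```

Request:
step_arm:
  rows:
    - [[0,0,0.005,0],[0,0,0.003,0],[0,0,0,0],[0,0,0,0],[0,0,0,0]]

```text
clock: 10.05
eef_pos: [0.494, 0.1796, 0.0409]
eef_rot: [0.001, 0.1, 0.995, 0.0]
force: [0.9, -0.5, 0.8]
finger_gap: 0.0553
gripper_force: 30.0
```

Request:
step_arm:
  rows:
    - [[0,0,0,0],[0,0,0,0],[0,0,0,0],[0,0,0,0],[0,0,0,0]]
  fingers: 0.075

```text
clock: 10.55
eef_pos: [0.4934, 0.1795, 0.0405]
eef_rot: [-0.0, 0.1, 0.995, -0.0]
force: [-0.9, -0.3, -0.0]
finger_gap: 0.0746
gripper_force: 0.0
```

Request:
step_arm:
  rows:
    - [[0,0,-0.01,0],[0,0,-0.04,0],[0,0,-0.04,0],[0,0,-0.04,0],[0,0,0,0]]

```text
clock: 11.05
eef_pos: [0.4971, 0.1802, 0.1763]
eef_rot: [0.006, 0.1, 0.995, 0.001]
force: [0.5, 0.4, -0.1]
finger_gap: 0.0748
gripper_force: 0.0
```

Request:
step_arm:
  rows:
    - [[-0.05,0,0,0],[-0.05,0,-0.03,0],[0,0,0,0],[0,0,0,0]]
  fingers: 0

```text
clock: 11.45
eef_pos: [0.5851, 0.1606, 0.1963]
eef_rot: [0.0, 0.1, 0.995, 0.0]
force: [-0.0, -0.2, -0.1]
finger_gap: 0.0507
gripper_force: 0.0
```

```bash
cat >> h.py <<'E'
def stack():
    "plates on the block in block frame (mm), wrist view"
    c=cam('wrist'); w=world(c); d=w[...,:2]-BL; sx=d@S; sy=d@np.array([.2001,.9798])
    m=(abs(sx)<.075)&(abs(sy)<.05)&(w[...,2]>.0265)&(w[...,2]<.045)
    p=np.stack([sx[m],sy[m]],1).astype('f4')*1000
    return len(p),cv2.minAreaRect(p),'z',np.median(w[...,2][m]).round(4)
E
python3 - <<'E'
from h import *
print(stack())
print(rows(*rack(.142,0),.15,175.96))
E
```

```text
(5114, ((0.6212882995605469, 0.2870159149169922), (99.64472961425781, 56.010032653808594), 0.6963798403739929), 'z', np.float64(0.0293))
('at', array([0.5833, 0.1609, 0.1955]), 'yaw', np.float64(168.53), 'shift', array([-0.1139, -0.2872,  0.0455]), 'turn', np.float64(-7.43))
```

Request:
step_arm:
  rows:
    - [[0,0,0,-7.43],[-0.014,-0.048,0,0],[-0.014,-0.048,0,0],[-0.014,-0.048,0,0],[-0.014,-0.048,0,0]]

```text
clock: 12.0
eef_pos: [0.6248, -0.0348, 0.195]
eef_rot: [-0.002, 0.034, 0.999, 0.001]
force: [0.1, -0.4, -0.3]
finger_gap: 0.0072
gripper_force: 0.0
```

Request:
step_arm:
  rows:
    - [[-0.01,-0.048,0,0],[-0.01,-0.048,0,0],[0,-0.011,0.04,0],[0,0,0.04,0],[0,0,0,0]]

```text
clock: 12.5
eef_pos: [0.6329, -0.1404, 0.1095]
eef_rot: [-0.008, 0.036, 0.999, 0.003]
force: [0.0, 0.5, -0.2]
finger_gap: 0.0006
gripper_force: 0.0
```

Request:
step_arm:
  rows:
    - [[0,0,0,0],[0,0,0,0]]

```text
clock: 12.7
eef_pos: [0.6403, -0.1419, 0.1181]
eef_rot: [0.001, 0.034, 0.999, -0.0]
force: [-0.0, -0.1, 1.0]
finger_gap: 0.0004
gripper_force: 0.0
```

```bash
python3 - <<'E'
from h import *
print(rows(*rack(.142,0),.0685,175.96),inrack(get_obs()['eef_pos']))
E
```

```text
('at', array([ 0.6403, -0.1419,  0.1181]), 'yaw', np.float64(176.05), 'shift', array([ 0.0024, -0.0015,  0.0496]), 'turn', np.float64(0.09)) (np.float64(0.1444), np.float64(0.0015))
```

Request:
step_arm:
  rows:
    - [[0,-0.0015,0.03,0],[0,0,0.016,0],[0,0,0.003,0],[0,0,0,0],[0,0,0,0]]

```text
clock: 13.2
eef_pos: [0.64, -0.144, 0.0683]
eef_rot: [0.001, 0.035, 0.999, -0.0]
force: [0.4, 0.2, -0.3]
finger_gap: 0.0005
gripper_force: 0.0
```

Request:
step_arm:
  rows:
    - [[0.011,0,0,0],[0.011,0,0,0],[0.01,0,0,0],[0.01,0,0,0],[0.01,0,0,0]]

```text
clock: 13.7
eef_pos: [0.5869, -0.1404, 0.0676]
eef_rot: [0.0, 0.035, 0.999, -0.0]
force: [0.9, -0.3, 0.8]
finger_gap: 0.0
gripper_force: 0.4
```

Request:
step_arm:
  rows:
    - [[0.01,0,0,0],[0.009,0,0,0],[0.006,0,0,0],[0,0,0,0],[0,0,0,0]]

```text
clock: 14.2
eef_pos: [0.5612, -0.1386, 0.0674]
eef_rot: [-0.002, 0.035, 0.999, 0.0]
force: [-3.1, -0.6, 6.2]
finger_gap: 0.0001
gripper_force: 3.0
```

```bash
python3 - <<'E'
from h import *
print(rows(*rack(-.021,0),.108,175.96),inrack(get_obs()['eef_pos']))
E
```

```text
('at', array([ 0.5612, -0.1386,  0.0674]), 'yaw', np.float64(176.0), 'shift', array([ 0.0863,  0.0008, -0.0406]), 'turn', np.float64(0.04)) (np.float64(0.0653), np.float64(-0.0008))
```

Request:
step_arm:
  rows:
    - [[-0.006,0,-0.002,0],[0,0,-0.04,0],[0.044,0,0,0],[0.049,0,0,0],[0,0,0,0]]
  fingers: 0

```text
clock: 14.7
eef_pos: [0.4661, -0.128, 0.108]
eef_rot: [-0.007, 0.036, 0.999, 0.004]
force: [-0.5, 1.7, 0.4]
finger_gap: 0.0001
gripper_force: 0.0
```

Request:
step_arm:
  rows:
    - [[0,0,0,0],[0,0,0,0],[0,0,0,0],[0,0,0,0],[0,0,0,0]]
  fingers: 0.076

```text
clock: 15.2
eef_pos: [0.4765, -0.1327, 0.1092]
eef_rot: [0.0, 0.035, 0.999, -0.0]
force: [-0.2, -0.8, 0.4]
finger_gap: 0.0322
gripper_force: 0.0
```

Request:
step_arm:
  rows:
    - [[0,0,0,0],[0,0,0,0],[0,0,0,0],[0,0,0,0],[0,0,0,0]]

```text
clock: 15.7
eef_pos: [0.4757, -0.1325, 0.1093]
eef_rot: [0.0, 0.035, 0.999, -0.0]
force: [0.3, 0.3, -0.8]
finger_gap: 0.0713
gripper_force: 0.0
```

```bash
cat >> h.py <<'E'
def jut(v):
    c=cam('wrist'); w=world(c); uv=(w[...,:2]-F)@np.stack([U,V],1); z=w[...,2]
    m=(uv[...,0]<-.004)&(uv[...,0]>-.07)&(abs(uv[...,1]-v)<.034)&(z>.052)&(z<.059)&(c['img'].min(-1)>110)
    return m.sum(),cv2.minAreaRect(uv[m].astype('f4')*1000)
E
python3 - <<'E'
from h import *
print(jut(0),get_obs()['finger_gap'])
print(rows(*rack(-.021,0),.0665,175.96),inrack(get_obs()['eef_pos']))
E
```

```text
(np.int64(3989), ((-25.05830192565918, -0.9478034973144531), (42.11537170410156, 56.0323371887207), 0.08497549593448639)) 0.07310421304873224
('at', array([ 0.4757, -0.1325,  0.1093]), 'yaw', np.float64(175.97), 'shift', array([0.0006, 0.0008, 0.0428]), 'turn', np.float64(0.01)) (np.float64(-0.0204), np.float64(-0.0008))
```

Request:
step_arm:
  rows:
    - [[0.001,0,0.02,0],[0,0,0.017,0],[0,0,0.0035,0],[0,0,0,0],[0,0,0,0]]

```text
clock: 16.25
eef_pos: [0.4751, -0.1326, 0.0692]
eef_rot: [0.0, 0.035, 0.999, -0.0]
force: [-0.2, 1.3, 0.7]
finger_gap: 0.0757
gripper_force: 0.0
```

Request:
step_arm:
  rows:
    - [[0,0,0,0],[0,0,0,0],[0,0,0,0],[0,0,0,0],[0,0,0,0]]
  fingers: 0.045
  force: 30

```text
clock: 16.75
eef_pos: [0.4748, -0.1325, 0.069]
eef_rot: [0.0, 0.035, 0.999, -0.0]
force: [0.4, 0.1, 1.4]
finger_gap: 0.0549
gripper_force: 30.0
```

Request:
step_arm:
  rows:
    - [[0,0,-0.002,0],[0,0,-0.005,0],[0,0,-0.035,0],[0,0,-0.045,0],[0,0,0,0]]

```text
clock: 17.25
eef_pos: [0.4779, -0.134, 0.1606]
eef_rot: [0.005, 0.035, 0.999, -0.003]
force: [0.9, -0.6, -0.6]
finger_gap: 0.055
gripper_force: 30.0
```

```bash
python3 - <<'E'
from h import *
print(held(),get_obs()['finger_gap'])
print(rows(*(BL-.025*S),.15,168.46))
E
```

```text
(1979, 'tool x max', array([24.3, 24.7]), 'rect', ((18.493974685668945, -1.1031570434570312), (55.96873474121094, 12.932815551757812), 89.98011016845703), 'dz', np.float64(-0.014)) 0.05502589969208067
('at', array([ 0.4765, -0.1333,  0.1585]), 'yaw', np.float64(175.99), 'shift', array([0.0049, 0.313 , 0.0085]), 'turn', np.float64(7.53))
```

Request:
step_arm:
  rows:
    - [[0.005,0.048,0,0],[0,0.048,0,0],[0,0.048,0,0],[0,0.048,0,0],[0,0.048,0,0]]

```text
clock: 17.8
eef_pos: [0.4852, 0.109, 0.1545]
eef_rot: [-0.002, 0.035, 0.999, -0.0]
force: [0.0, -0.4, -0.4]
finger_gap: 0.0551
gripper_force: 30.0
```

Request:
step_arm:
  rows:
    - [[0,0.048,0,0],[0,0.025,0,7.53],[0,0,0.035,0],[0,0,0.03,0],[0,0,0,0]]

```text
clock: 18.3
eef_pos: [0.4874, 0.1799, 0.0864]
eef_rot: [-0.006, 0.1, 0.995, -0.001]
force: [-0.6, 0.1, -0.4]
finger_gap: 0.0551
gripper_force: 30.0
```

Request:
step_arm:
  rows:
    - [[0,0,0,0],[0,0,0,0]]

```text
clock: 18.5
eef_pos: [0.4923, 0.18, 0.0915]
eef_rot: [0.001, 0.101, 0.995, 0.0]
force: [0.5, -0.1, -0.2]
finger_gap: 0.0554
gripper_force: 30.0
```

```bash
python3 - <<'E'
from h import *
print(held())
print(rows(*(BL-.0255*S),.049,168.46))
E
```

```text
(1990, 'tool x max', array([24.3, 24.6]), 'rect', ((18.342296600341797, -1.0233287811279297), (55.9504280090332, 12.746721267700195), 89.892333984375), 'dz', np.float64(-0.0138))
('at', array([0.4926, 0.1799, 0.0919]), 'yaw', np.float64(168.41), 'shift', array([-0.0005, -0.0005,  0.0429]), 'turn', np.float64(-0.05))
```

Request:
step_arm:
  rows:
    - [[-0.0005,-0.0005,0.02,0],[0,0,0.017,0],[0,0,0.005,0],[0,0,0,0],[0,0,0,0]]

```text
clock: 19.05
eef_pos: [0.4928, 0.1795, 0.0497]
eef_rot: [0.001, 0.101, 0.995, 0.0]
force: [-0.8, -0.3, -1.0]
finger_gap: 0.055
gripper_force: 30.0
```

Request:
step_arm:
  rows:
    - [[0,0,0,0],[0,0,0,0],[0,0,0,0],[0,0,0,0],[0,0,0,0]]
  fingers: 0.075

```text
clock: 19.55
eef_pos: [0.4921, 0.1796, 0.0489]
eef_rot: [0.0, 0.101, 0.995, 0.0]
force: [-0.2, 0.3, -0.2]
finger_gap: 0.0746
gripper_force: 0.0
```

Request:
step_arm:
  rows:
    - [[0,0,-0.01,0],[0,0,-0.04,0],[0,0,-0.04,0],[0,0,-0.04,0],[0,0,0,0]]

```text
clock: 20.05
eef_pos: [0.4956, 0.1802, 0.1845]
eef_rot: [0.006, 0.1, 0.995, 0.001]
force: [0.7, 0.2, 0.7]
finger_gap: 0.0749
gripper_force: 0.0
```

Request:
step_arm:
  rows:
    - [[-0.05,0,0,0],[-0.05,0,-0.02,0],[0,0,0,0],[0,0,0,0]]
  fingers: 0

```text
clock: 20.45
eef_pos: [0.5871, 0.1598, 0.1973]
eef_rot: [0.0, 0.101, 0.995, 0.0]
force: [-1.0, -0.3, -0.3]
finger_gap: 0.051
gripper_force: 0.0
```

```bash
python3 - <<'E'
from h import *
print(stack())
print(rows(*rack(.142,-.071),.15,175.96)); p=get_obs()['eef_pos'][:2]; d=rack(.142,-.071)-p; print('new frame',-d@U,d@V)
E
```

```text
(5303, ((0.7439231872558594, -0.008045196533203125), (100.87136840820312, 55.92820358276367), 0.49348750710487366), 'z', np.float64(0.0343))
('at', array([0.5853, 0.16  , 0.1966]), 'yaw', np.float64(168.42), 'shift', array([-0.1215, -0.357 ,  0.0466]), 'turn', np.float64(-7.54))
new frame -0.07364805644433295 -0.3698023482988499
```

Request:
step_arm:
  rows:
    - [[0,0,0,-7.54],[-0.012,-0.047,0,0],[-0.012,-0.047,0,0],[-0.012,-0.047,0,0],[-0.012,-0.047,0,0]]

```text
clock: 21.0
eef_pos: [0.6192, -0.031, 0.1965]
eef_rot: [-0.002, 0.034, 0.999, 0.0]
force: [0.4, 0.5, -0.2]
finger_gap: 0.0067
gripper_force: 0.0
```

Request:
step_arm:
  rows:
    - [[-0.012,-0.047,0,0],[-0.012,-0.047,0,0],[0,-0.047,0,0],[0,-0.041,0,0],[0,0,0.04,0]]

```text
clock: 21.5
eef_pos: [0.635, -0.221, 0.1619]
eef_rot: [0.006, 0.037, 0.999, -0.004]
force: [0.7, 0.3, 1.0]
finger_gap: 0.0005
gripper_force: 0.0
```

Request:
step_arm:
  rows:
    - [[0,0,0.04,0],[0,0,0,0],[0,0,0,0]]

```text
clock: 21.8
eef_pos: [0.6311, -0.2125, 0.1165]
eef_rot: [-0.002, 0.035, 0.999, 0.001]
force: [0.5, -1.0, -0.3]
finger_gap: 0.0001
gripper_force: 0.0
```

```bash
python3 - <<'E'
from h import *
print(rows(*rack(.142,-.071),.0685,175.96),inrack(get_obs()['eef_pos']))
E
```

```text
('at', array([ 0.6311, -0.2125,  0.1165]), 'yaw', np.float64(176.03), 'shift', array([-0.0017, -0.0014,  0.048 ]), 'turn', np.float64(0.07)) (np.float64(0.1402), np.float64(-0.0696))
```

Request:
step_arm:
  rows:
    - [[-0.0015,-0.0015,0.03,0],[0,0,0.014,0],[0,0,0.003,0],[0,0,0,0],[0,0,0,0]]

```text
clock: 22.3
eef_pos: [0.6347, -0.2157, 0.0718]
eef_rot: [0.001, 0.035, 0.999, -0.001]
force: [0.0, -0.2, 0.0]
finger_gap: 0.0003
gripper_force: 0.0
```

Request:
step_arm:
  rows:
    - [[0.011,0,0,0],[0.011,0,0,0],[0.01,0,0,0],[0.01,0,0,0],[0.01,0,0,0]]

```text
clock: 22.8
eef_pos: [0.581, -0.2119, 0.0706]
eef_rot: [0.0, 0.035, 0.999, -0.0]
force: [1.2, -0.7, -0.1]
finger_gap: 0.0003
gripper_force: 0.2
```

Request:
step_arm:
  rows:
    - [[0.009,0,0,0],[0.008,0,0,0],[0.005,0,0,0],[0,0,0,0],[0,0,0,0]]

```text
clock: 23.3
eef_pos: [0.5601, -0.2104, 0.0703]
eef_rot: [0.0, 0.035, 0.999, -0.0]
force: [0.5, 0.4, 0.1]
finger_gap: 0.0009
gripper_force: 0.0
```

Request:
step_arm:
  rows:
    - [[-0.006,0,-0.002,0],[0,0,-0.04,0],[0.044,0,0,0],[0.049,0,0,0],[0,0,0,0]]
  fingers: 0

```text
clock: 23.8
eef_pos: [0.4651, -0.1998, 0.1114]
eef_rot: [-0.006, 0.036, 0.999, 0.004]
force: [-0.1, 0.0, -0.6]
finger_gap: -0.0
gripper_force: 0.0
```

Request:
step_arm:
  rows:
    - [[0,0,0,0],[0,0,0,0],[0,0,0,0],[0,0,0,0],[0,0,0,0]]
  fingers: 0.076

```text
clock: 24.3
eef_pos: [0.4741, -0.2044, 0.1122]
eef_rot: [0.0, 0.035, 0.999, -0.0]
force: [-0.2, -0.3, -0.6]
finger_gap: 0.0329
gripper_force: 0.0
```

Request:
step_arm:
  rows:
    - [[0,0,0,0],[0,0,0,0],[0,0,0,0],[0,0,0,0],[0,0,0,0]]

```text
clock: 24.8
eef_pos: [0.4733, -0.2043, 0.1124]
eef_rot: [0.0, 0.035, 0.999, -0.0]
force: [0.7, 0.3, 0.6]
finger_gap: 0.0715
gripper_force: 0.0
```

```bash
python3 - <<'E'
from h import *
print(jut(-.07),get_obs()['finger_gap'])
print(rows(*rack(-.021,-.071),.0685,175.96),inrack(get_obs()['eef_pos']))
E
```

```text
(np.int64(3683), ((-23.801700592041016, -72.14291381835938), (39.59367752075195, 55.99835205078125), 0.1498883068561554)) 0.07340669778029599
('at', array([ 0.4732, -0.2043,  0.1124]), 'yaw', np.float64(175.99), 'shift', array([0.0032, 0.0015, 0.0439]), 'turn', np.float64(0.03)) (np.float64(-0.0178), np.float64(-0.0725))
```

Request:
step_arm:
  rows:
    - [[0.0025,0.001,0.02,0],[0,0,0.019,0],[0,0,0.0045,0],[0,0,0,0],[0,0,0,0]]

```text
clock: 25.35
eef_pos: [0.4712, -0.2033, 0.0693]
eef_rot: [0.0, 0.035, 0.999, -0.0]
force: [0.1, -0.0, 0.1]
finger_gap: 0.0759
gripper_force: 0.0
```

Request:
step_arm:
  rows:
    - [[0,0,0,0],[0,0,0,0],[0,0,0,0],[0,0,0,0],[0,0,0,0]]
  fingers: 0.045
  force: 30

```text
clock: 25.85
eef_pos: [0.471, -0.2032, 0.0691]
eef_rot: [0.0, 0.035, 0.999, -0.0]
force: [0.2, 0.3, 0.8]
finger_gap: 0.0553
gripper_force: 30.0
```

Request:
step_arm:
  rows:
    - [[0,0,-0.002,0],[0,0,-0.005,0],[0,0,-0.035,0],[0,0,-0.045,0],[0,0,0,0]]

```text
clock: 26.35
eef_pos: [0.4739, -0.2051, 0.1609]
eef_rot: [0.005, 0.035, 0.999, -0.003]
force: [0.4, 0.4, -1.4]
finger_gap: 0.0551
gripper_force: 30.0
```

```bash
python3 - <<'E'
from h import *
print(held(),get_obs()['finger_gap'])
print(rows(*(BL-.025*S),.15,168.46))
E
```

```text
(1831, 'tool x max', array([23.1, 23.4]), 'rect', ((17.75366973876953, -0.9764423370361328), (55.801361083984375, 11.790756225585938), 89.48477935791016), 'dz', np.float64(-0.0141)) 0.05469797932172047
('at', array([ 0.4726, -0.2042,  0.1588]), 'yaw', np.float64(176.0), 'shift', array([0.0059, 0.384 , 0.0088]), 'turn', np.float64(7.54))
```

Request:
step_arm:
  rows:
    - [[0.007,0.048,0,0],[0,0.048,0,0],[0,0.048,0,0],[0,0.048,0,0],[0,0.048,0,0]]

```text
clock: 26.9
eef_pos: [0.4795, 0.0387, 0.1548]
eef_rot: [-0.001, 0.035, 0.999, 0.0]
force: [1.1, -0.5, -1.2]
finger_gap: 0.0549
gripper_force: 30.0
```

Request:
step_arm:
  rows:
    - [[0,0.048,0,0],[0,0.048,0,0],[0,0.048,0,7.54],[0,0,0.025,0],[0,0,0.03,0]]

```text
clock: 27.4
eef_pos: [0.4907, 0.1813, 0.1002]
eef_rot: [0.001, 0.097, 0.995, 0.0]
force: [-0.1, -0.9, -1.2]
finger_gap: 0.0552
gripper_force: 30.0
```

Request:
step_arm:
  rows:
    - [[0,0,0,0],[0,0,0,0],[0,0,0,0]]

```text
clock: 27.7
eef_pos: [0.4913, 0.1788, 0.1015]
eef_rot: [0.0, 0.099, 0.995, 0.0]
force: [-0.4, -0.7, -0.5]
finger_gap: 0.0551
gripper_force: 30.0
```

```bash
python3 - <<'E'
from h import *
print(held())
print(rows(*(BL-.0265*S),.054,168.46))
E
```

```text
(1838, 'tool x max', array([23.2, 23.4]), 'rect', ((17.79495620727539, -0.8025684356689453), (56.154441833496094, 11.560975074768066), 89.96380615234375), 'dz', np.float64(-0.014))
('at', array([0.4915, 0.1788, 0.1018]), 'yaw', np.float64(168.6), 'shift', array([-0.0004,  0.0008,  0.0478]), 'turn', np.float64(0.14))
```

Request:
step_arm:
  rows:
    - [[-0.0005,0.0005,0.022,0.1],[0,0,0.02,0],[0,0,0.005,0],[0,0,0,0],[0,0,0,0]]

```text
clock: 28.25
eef_pos: [0.4921, 0.1795, 0.0549]
eef_rot: [0.001, 0.1, 0.995, 0.0]
force: [0.0, -0.2, -1.3]
finger_gap: 0.055
gripper_force: 30.0
```

Request:
step_arm:
  rows:
    - [[0,0,0,0],[0,0,0,0],[0,0,0,0],[0,0,0,0],[0,0,0,0]]
  fingers: 0.075

```text
clock: 28.75
eef_pos: [0.4913, 0.1796, 0.054]
eef_rot: [0.0, 0.1, 0.995, 0.0]
force: [-0.6, -0.1, 0.6]
finger_gap: 0.0745
gripper_force: 0.0
```

Request:
step_arm:
  rows:
    - [[0,0,-0.01,0],[0,0,-0.04,0],[0,0,-0.04,0],[0,0,-0.04,0],[0,0,0,0]]

```text
clock: 29.25
eef_pos: [0.4948, 0.1802, 0.1896]
eef_rot: [0.006, 0.1, 0.995, 0.001]
force: [0.8, 0.8, 0.1]
finger_gap: 0.0749
gripper_force: 0.0
```

Request:
step_arm:
  rows:
    - [[-0.05,0,0,0],[-0.05,0,-0.02,0],[0,0.04,0,0],[0,0.03,0,0],[0,0,0,0]]
  fingers: 0.08

```text
clock: 29.75
eef_pos: [0.6001, 0.232, 0.2021]
eef_rot: [0.0, 0.098, 0.995, 0.001]
force: [-0.1, 0.1, -0.5]
finger_gap: 0.0796
gripper_force: 0.0
```

Request:
step_arm:
  rows:
    - [[0,0,0,0],[0,0,0,0]]

```text
clock: 29.95
eef_pos: [0.5988, 0.2283, 0.202]
eef_rot: [-0.001, 0.1, 0.995, -0.0]
force: [-0.9, 0.1, 0.1]
finger_gap: 0.0799
gripper_force: 0.0
```

```bash
cat >> h.py <<'E'
def dishes(n='wrist',f=None):
    c=cam(n,f); w=world(c); z=w[...,2]; out=[]
    for d in search_frame(n,'dish_0'):
        cx,cy,bw,bh=d['bbox']; v,u=np.indices(z.shape)
        m=(abs(u-cx)<bw/2+4)&(abs(v-cy)<bh/2+4)&(z>.031)&(z<.075)
        if m.sum()<15: continue
        p=w[m]; top=np.percentile(p[:,2],97); p=p[p[:,2]>top-.006]
        # least-squares circle through the rim points (outer/inner mean radius 29.25)
        A=np.c_[2*p[:,:2],np.ones(len(p))]; s=np.linalg.lstsq(A,(p[:,:2]**2).sum(1),rcond=None)[0]
        (ex,ey),r=cv2.minEnclosingCircle(p[:,:2].astype('f4'))
        print(np.round([cx,cy,bw,bh]),round(d['confidence'],2),'fit',s[:2].round(4),'r',round(float(np.sqrt(s[2]+s[:2]@s[:2])),4),'encl',round(ex,4),round(ey,4),round(r,4),'top',top.round(4),len(p))
E
python3 - <<'E'
from h import *
print(stack())
print(get_obs()['eef_pos']); dishes('wrist','w3.png'); print('scene'); dishes('scene')
E
```

```text
(5476, ((0.597442626953125, -0.08483123779296875), (99.94054412841797, 57.03160858154297), 0.7191389799118042), 'z', np.float64(0.0392))
[0.59898128 0.22806802 0.20212009]
[405. 171.  54.  54.] 0.7 fit [0.5991 0.3212] r 0.0282 encl 0.5995 0.3217 0.031 top 0.0375 835
[382.  25.  67.  48.] 0.59 fit [0.443  0.3166] r 0.028 encl 0.4422 0.3172 0.0311 top 0.0374 739
scene
[436. 251.  18.  19.] 0.85 fit [ 0.5678 -0.39  ] r 0.0286 encl 0.5691 -0.3896 0.0327 top 0.0395 68
[405. 269.  21.  20.] 0.74 fit [ 0.4417 -0.3696] r 0.0288 encl 0.4421 -0.3686 0.0332 top 0.039 79
[236. 192.  16.  14.] 0.52 fit [0.4398 0.3158] r 0.0291 encl 0.4395 0.3167 0.0346 top 0.0391 43
[266. 172.  17.  15.] 0.48 fit [0.5943 0.318 ] r 0.0289 encl 0.5931 0.3169 0.0316 top 0.0403 25
```

View pics/w3.png

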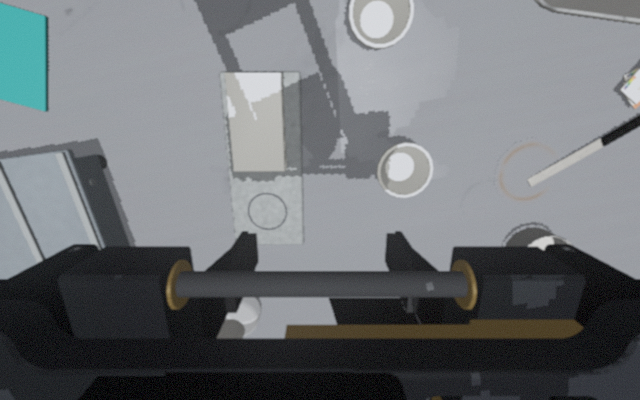

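Plate stack in place: offset below 1 mm, top at 39 mm. Dishes at (405,171) and (382,25), mark at (267,211). Now for the nearer left dish.

Request:
step_arm:
  rows:
    - [[0.0185,0.046,0,0],[0,0.046,0,0],[0,0,0.04,0],[0,0,0.04,0],[0,0,0,0]]
  fingers: 0.084

```text
clock: 30.7
eef_pos: [0.5952, 0.3213, 0.1164]
eef_rot: [-0.006, 0.1, 0.995, -0.003]
force: [-2.3, 0.3, -1.0]
finger_gap: 0.0837
gripper_force: 0.0
```

Request:
step_arm:
  rows:
    - [[0,0,0,0],[0,0,0,0]]

```text
clock: 30.9
eef_pos: [0.6015, 0.323, 0.1248]
eef_rot: [0.002, 0.1, 0.995, 0.001]
force: [0.9, -0.2, -0.5]
finger_gap: 0.0844
gripper_force: 0.0
```

```bash
python3 - <<'E'
from h import *
print(rows(.5993,.3222,.045,168.46))
E
```

```text
('at', array([0.6015, 0.323 , 0.1248]), 'yaw', np.float64(168.51), 'shift', array([ 0.002 , -0.0012,  0.0798]), 'turn', np.float64(0.05))
```

Request:
step_arm:
  rows:
    - [[0.001,-0.001,0.035,0],[0,0,0.03,0],[0,0,0.0135,0],[0,0,0,0],[0,0,0,0]]

```text
clock: 31.4
eef_pos: [0.6001, 0.3224, 0.0457]
eef_rot: [0.001, 0.1, 0.995, 0.001]
force: [0.5, -0.1, 0.4]
finger_gap: 0.084
gripper_force: 0.0
```

Request:
step_arm:
  rows:
    - [[0,0,0,0],[0,0,0,0],[0,0,0,0],[0,0,0,0],[0,0,0,0]]
  fingers: 0.05
  force: 20

```text
clock: 31.9
eef_pos: [0.599, 0.3223, 0.0447]
eef_rot: [0.0, 0.1, 0.995, 0.0]
force: [0.3, -0.8, 3.2]
finger_gap: 0.0609
gripper_force: 20.0
```

Request:
step_arm:
  rows:
    - [[0,0,-0.01,0],[0,0,-0.03,0],[0,0,-0.04,0],[0,0,0,0],[0,0,0,0]]

```text
clock: 32.4
eef_pos: [0.5992, 0.3223, 0.1255]
eef_rot: [0.001, 0.1, 0.995, 0.001]
force: [-0.3, 1.2, -0.5]
finger_gap: 0.0606
gripper_force: 20.0
```

```bash
cat >> h.py <<'E'
def hdish():
    "held dish rim in tool axes"
    o=get_obs(); c=cam('wrist'); w=world(c); a=np.radians(yaw(o['eef_rot'])); d=w-o['eef_pos']
    tx=d[...,0]*np.cos(a)+d[...,1]*np.sin(a); ty=d[...,0]*np.sin(a)-d[...,1]*np.cos(a); z=d[...,2]
    m=(abs(z+.009)<.0045)&(abs(ty)<.036)&(tx<.045)&(tx>.012)&(c['img'].min(-1)>90)
    p=np.stack([tx[m],ty[m]],1)
    return m.sum(),'max tx',np.percentile(p[:,0],99).round(4),'mean ty',p[:,1].mean().round(4),'top z',np.percentile(z[m],[50,90]).round(4),'gap',o['finger_gap']
E
python3 - <<'E'
from h import *
print(hdish())
print(rows(*MK,.053,168.46))
E
```

```text
(np.int64(946), 'max tx', np.float64(0.0302), 'mean ty', np.float64(-0.0008), 'top z', array([-0.0089, -0.0079]), 'gap', 0.06063654305720585)
('at', array([0.5981, 0.3219, 0.1239]), 'yaw', np.float64(168.56), 'shift', array([-0.0587, -0.1608,  0.0709]), 'turn', np.float64(0.1))
```

Request:
step_arm:
  rows:
    - [[-0.015,-0.041,0,0],[-0.015,-0.04,0,0],[-0.015,-0.04,0,0],[-0.0137,-0.04,0,0.1],[0,0,0,0]]

```text
clock: 32.95
eef_pos: [0.624, 0.147, 0.122]
eef_rot: [-0.002, 0.103, 0.995, -0.001]
force: [-0.5, 0.9, -1.1]
finger_gap: 0.0607
gripper_force: 20.0
```

Request:
step_arm:
  rows:
    - [[0,0,0.02,0],[0,0,0.03,0],[0,0,0,0],[0,0,0,0]]

```text
clock: 33.35
eef_pos: [0.6228, 0.1531, 0.0725]
eef_rot: [-0.002, 0.1, 0.995, -0.0]
force: [1.0, 0.1, 0.1]
finger_gap: 0.0608
gripper_force: 20.0
```

```bash
python3 - <<'E'
from h import *
print(hdish())
print(rows(*MK,.053,168.46))
E
```

```text
(np.int64(969), 'max tx', np.float64(0.0303), 'mean ty', np.float64(-0.0009), 'top z', array([-0.0088, -0.0078]), 'gap', 0.06076779028998177)
('at', array([0.624 , 0.1532, 0.0737]), 'yaw', np.float64(168.48), 'shift', array([ 0.0002, -0.0005,  0.0207]), 'turn', np.float64(0.02))
```

Request:
step_arm:
  rows:
    - [[0,0,0.012,0],[0,0,0.006,0],[0,0,0.0025,0],[0,0,0,0],[0,0,0,0]]

```text
clock: 33.9
eef_pos: [0.6244, 0.1526, 0.0536]
eef_rot: [0.0, 0.101, 0.995, 0.0]
force: [-0.0, 0.3, 0.2]
finger_gap: 0.061
gripper_force: 20.0
```

Request:
step_arm:
  rows:
    - [[0,0,0,0],[0,0,0,0],[0,0,0,0],[0,0,0,0],[0,0,0,0]]
  fingers: 0.084

```text
clock: 34.4
eef_pos: [0.6243, 0.1526, 0.0535]
eef_rot: [0.0, 0.101, 0.995, 0.0]
force: [-0.4, 0.4, -0.5]
finger_gap: 0.0826
gripper_force: 0.0
```

Request:
step_arm:
  rows:
    - [[0,0,-0.01,0],[0,0,-0.04,0],[0,0,-0.04,0],[0,0,-0.04,0],[-0.04,0,-0.02,0]]

```text
clock: 34.9
eef_pos: [0.6601, 0.1463, 0.2079]
eef_rot: [-0.001, 0.099, 0.995, 0.0]
force: [2.9, 0.7, -0.7]
finger_gap: 0.0837
gripper_force: 0.0
```

Request:
step_arm:
  rows:
    - [[0,0.03,0,0],[0,0.03,0,0],[0,0,0,0],[0,0,0,0],[0,0,0,0]]

```text
clock: 35.4
eef_pos: [0.675, 0.2026, 0.2035]
eef_rot: [-0.0, 0.101, 0.995, -0.0]
force: [0.2, -0.5, 0.4]
finger_gap: 0.0842
gripper_force: 0.0
```

```bash
python3 - <<'E'
from h import *
print(MK); dishes('wrist'); print(rows(.4425,.3175,.15,168.46))
E
```

```text
[0.6237 0.1527]
[268. 154.  56.  56.] 0.73 fit [0.6247 0.1525] r 0.0281 encl 0.6249 0.1522 0.031 top 0.0452 895
('at', array([0.6752, 0.2023, 0.2034]), 'yaw', np.float64(168.39), 'shift', array([0.2511, 0.066 , 0.0534]), 'turn', np.float64(-0.07))
```

Request:
step_arm:
  rows:
    - [[0.042,0.011,0,0],[0.042,0.011,0,0],[0.042,0.011,0,0],[0.042,0.011,0,0],[0.042,0.011,0,0]]

```text
clock: 36.0
eef_pos: [0.4793, 0.299, 0.2036]
eef_rot: [0.0, 0.101, 0.995, 0.0]
force: [0.6, 0.1, 1.0]
finger_gap: 0.084
gripper_force: 0.0
```

Request:
step_arm:
  rows:
    - [[0,0.01,0.03,0],[0,0,0,0],[0,0,0,0],[0,0,0,0]]

```text
clock: 36.4
eef_pos: [0.4843, 0.3085, 0.1743]
eef_rot: [0.001, 0.101, 0.995, 0.0]
force: [0.2, -0.1, 0.6]
finger_gap: 0.0843
gripper_force: 0.0
```

```bash
python3 - <<'E'
from h import *
dishes('wrist'); print(rows(.4425,.3175,.045,168.46))
E
```

```text
[321. 152.  60.  59.] 0.94 fit [0.4417 0.3173] r 0.028 encl 0.4421 0.3173 0.031 top 0.0374 1012
[229. 324.  31.  27.] 0.9 fit [0.6222 0.1605] r 0.0218 encl 0.6195 0.173 0.0197 top 0.045 170
('at', array([0.4842, 0.3085, 0.1743]), 'yaw', np.float64(168.36), 'shift', array([0.0426, 0.0004, 0.1293]), 'turn', np.float64(-0.1))
```

Request:
step_arm:
  rows:
    - [[0.0425,0.001,0,0],[0,0,0.03,0],[0,0,0.04,0],[0,0,0,0],[0,0,0,0]]

```text
clock: 37.0
eef_pos: [0.4418, 0.3183, 0.1036]
eef_rot: [-0.0, 0.101, 0.995, -0.0]
force: [0.8, 0.0, 0.2]
finger_gap: 0.0837
gripper_force: 0.0
```

```bash
python3 - <<'E'
from h import *
print(rows(.4420,.318,.045,168.46))
E
```

```text
('at', array([0.4418, 0.3183, 0.1036]), 'yaw', np.float64(168.4), 'shift', array([-0.0003, -0.0002,  0.0586]), 'turn', np.float64(-0.06))
```

Request:
step_arm:
  rows:
    - [[0,0,0.03,0],[0,0,0.02,0],[0,0,0.0075,0],[0,0,0,0],[0,0,0,0]]

```text
clock: 37.5
eef_pos: [0.4425, 0.319, 0.0474]
eef_rot: [0.001, 0.101, 0.995, 0.001]
force: [0.2, 0.3, 0.9]
finger_gap: 0.0837
gripper_force: 0.0
```

Request:
step_arm:
  rows:
    - [[0,0,0,0],[0,0,0,0],[0,0,0,0],[0,0,0,0],[0,0,0,0]]
  fingers: 0.05
  force: 20

```text
clock: 38.0
eef_pos: [0.4414, 0.3187, 0.0463]
eef_rot: [0.0, 0.101, 0.995, 0.0]
force: [-0.6, -0.7, 2.7]
finger_gap: 0.0612
gripper_force: 20.0
```

Request:
step_arm:
  rows:
    - [[0,0,-0.01,0],[0,0,-0.04,0],[0,0,-0.045,0],[0,0,0,0],[0,0,0,0]]

```text
clock: 38.5
eef_pos: [0.4417, 0.3189, 0.1423]
eef_rot: [0.001, 0.101, 0.995, 0.001]
force: [0.5, -0.8, -0.4]
finger_gap: 0.0611
gripper_force: 20.0
```

```bash
echo 'SC=np.array([.6246,.1525])'>>h.py; python3 - <<'E'
from h import *
print(hdish())
print(rows(*SC,.065,168.46))
E
```

```text
(np.int64(809), 'max tx', np.float64(0.0297), 'mean ty', np.float64(-0.0008), 'top z', array([-0.0105, -0.0095]), 'gap', 0.06107597359462678)
('at', array([0.4407, 0.3184, 0.141 ]), 'yaw', np.float64(168.46), 'shift', array([-0.2133, -0.1258,  0.076 ]), 'turn', np.float64(-0.0))
```

Request:
step_arm:
  rows:
    - [[-0.0425,-0.025,0,0],[-0.0425,-0.025,0,0],[-0.0425,-0.025,0,0],[-0.0425,-0.025,0,0],[-0.0425,-0.0255,0,0]]

```text
clock: 39.05
eef_pos: [0.624, 0.1516, 0.1385]
eef_rot: [-0.002, 0.101, 0.995, -0.0]
force: [1.1, 0.5, 0.1]
finger_gap: 0.061
gripper_force: 20.0
```

Request:
step_arm:
  rows:
    - [[0,0,0.02,0],[0,0,0.02,0],[0,0,0,0],[0,0,0,0],[0,0,0,0]]

```text
clock: 39.55
eef_pos: [0.6243, 0.1535, 0.1011]
eef_rot: [0.0, 0.1, 0.995, -0.0]
force: [0.2, 0.7, -0.5]
finger_gap: 0.0605
gripper_force: 20.0
```

```bash
python3 - <<'E'
from h import *
print(hdish())
print(rows(*SC,.066,168.46))
E
```

```text
(np.int64(813), 'max tx', np.float64(0.0298), 'mean ty', np.float64(-0.0009), 'top z', array([-0.0104, -0.0095]), 'gap', 0.06052970124137879)
('at', array([0.6246, 0.1536, 0.1016]), 'yaw', np.float64(168.5), 'shift', array([-0.0002, -0.0011,  0.0356]), 'turn', np.float64(0.04))
```

Request:
step_arm:
  rows:
    - [[0,-0.0003,0.02,0],[0,0,0.01,0],[0,0,0.0045,0],[0,0,0,0],[0,0,0,0]]

```text
clock: 40.1
eef_pos: [0.6246, 0.1529, 0.0669]
eef_rot: [0.0, 0.101, 0.995, 0.0]
force: [0.5, -0.3, 0.1]
finger_gap: 0.0612
gripper_force: 20.0
```

Request:
step_arm:
  rows:
    - [[0,0,0,0],[0,0,0,0],[0,0,0,0],[0,0,0,0],[0,0,0,0]]
  fingers: 0.084

```text
clock: 40.6
eef_pos: [0.6243, 0.1528, 0.0666]
eef_rot: [0.0, 0.101, 0.995, 0.0]
force: [-0.2, 0.6, 1.1]
finger_gap: 0.0827
gripper_force: 0.0
```

Request:
step_arm:
  rows:
    - [[0,0,-0.01,0],[0,0,-0.04,0],[0,0,-0.04,0],[0,0,-0.04,0],[-0.05,0,-0.01,0]]

```text
clock: 41.1
eef_pos: [0.6686, 0.1452, 0.2121]
eef_rot: [-0.0, 0.099, 0.995, 0.001]
force: [1.9, 1.0, -0.5]
finger_gap: 0.084
gripper_force: 0.0
```

Request:
step_arm:
  rows:
    - [[0,0,0,0],[0,0,0,0],[0,0,0,0]]

```text
clock: 41.4
eef_pos: [0.671, 0.1431, 0.2056]
eef_rot: [-0.001, 0.101, 0.995, -0.0]
force: [-0.2, 0.4, 0.5]
finger_gap: 0.0838
gripper_force: 0.0
```

```bash
python3 - <<'E'
from h import *
dishes('wrist','w4.png');print('scene'); dishes('scene'); print(rows(.5685,-.389,.2,168.46))
cv2.imwrite('pics/w4.png',cv2.resize(cv2.imread('pics/w4.png')[20:260,150:470],None,fx=2,fy=2))
E
```

```text
[323. 147.  60.  58.] 0.69 fit [0.6254 0.1522] r 0.028 encl 0.6257 0.1522 0.031 top 0.056 969
[323.  91.  88. 181.] 0.5 fit [0.6254 0.1522] r 0.0279 encl 0.6257 0.1522 0.031 top 0.0554 1001
[ 92. 149. 181. 186.] 0.34 fit [ 0.5885 -0.1105] r 0.0688 encl 0.5819 -0.1284 0.1307 top 0.0546 23877
scene
[434. 251.  16.  17.] 0.82 fit [ 0.5683 -0.3893] r 0.0291 encl 0.5681 -0.3882 0.0329 top 0.0394 71
[406. 270.  14.  18.] 0.65 fit [ 0.4419 -0.3694] r 0.029 encl 0.4421 -0.3688 0.0333 top 0.0395 75
[307. 178.  17.   9.] 0.45 fit [0.6229 0.1508] r 0.0294 encl 0.6232 0.1503 0.0336 top 0.0568 60
[307. 188.  10.   3.] 0.4 fit [0.6084 0.1385] r 0.0156 encl 0.6076 0.1366 0.0236 top 0.046 21
('at', array([0.6712, 0.1433, 0.2055]), 'yaw', np.float64(168.48), 'shift', array([-0.0057, -0.5421,  0.0055]), 'turn', np.float64(0.02))
```

View pics/w4.png

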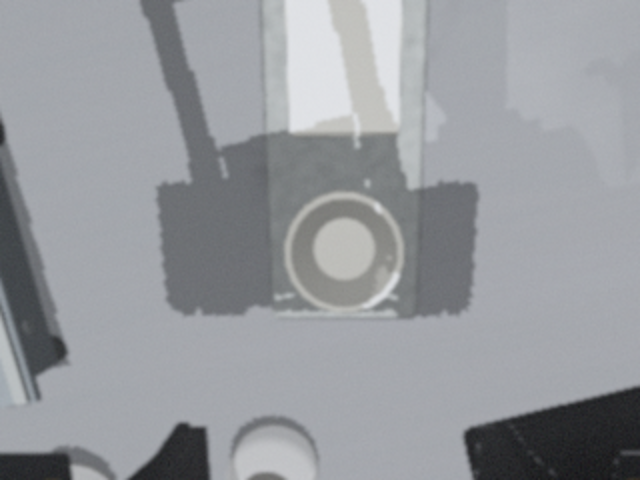

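Both left dishes are nested on the mark (crop px 344,250; rim top at 56 mm). Now over to the right side.

Request:
step_arm:
  rows:
    - [[-0.005,-0.047,0,0],[-0.005,-0.047,0,0],[-0.005,-0.047,0,0],[-0.005,-0.047,0,0],[-0.005,-0.047,0,0]]

```text
clock: 42.1
eef_pos: [0.649, -0.0935, 0.206]
eef_rot: [-0.0, 0.1, 0.995, 0.0]
force: [0.5, -1.1, 0.8]
finger_gap: 0.0839
gripper_force: 0.0
```

Request:
step_arm:
  rows:
    - [[-0.005,-0.047,0,0],[-0.005,-0.047,0,0],[-0.005,-0.047,0,0],[-0.005,-0.047,0,0],[-0.005,-0.047,0,0]]

```text
clock: 42.6
eef_pos: [0.6265, -0.3289, 0.2059]
eef_rot: [-0.0, 0.101, 0.995, 0.0]
force: [0.6, 0.4, -0.1]
finger_gap: 0.0841
gripper_force: 0.0
```

Request:
step_arm:
  rows:
    - [[-0.006,-0.047,0,0],[0,0,0,0],[0,0,0,0],[0,0,0,0]]

```text
clock: 43.0
eef_pos: [0.6235, -0.3732, 0.2057]
eef_rot: [-0.001, 0.1, 0.995, 0.001]
force: [-0.8, -0.1, 0.3]
finger_gap: 0.084
gripper_force: 0.0
```

```bash
python3 - <<'E'
from h import *
dishes('wrist'); print(rows(.5685,-.389,.1,168.46))
E
```

```text
[298. 143.  48.  54.] 0.93 fit [ 0.5709 -0.3893] r 0.0281 encl 0.5712 -0.3895 0.031 top 0.0373 840
[289.  21.  63.  39.] 0.79 fit [ 0.4454 -0.3693] r 0.0278 encl 0.4452 -0.3694 0.0307 top 0.0374 647
('at', array([ 0.6239, -0.3727,  0.2061]), 'yaw', np.float64(168.57), 'shift', array([ 0.0511, -0.027 ,  0.1061]), 'turn', np.float64(0.11))
```

Request:
step_arm:
  rows:
    - [[0.0486,-0.026,0,0.1],[0,0,0.05,0],[0,0,0.05,0],[0,0,0,0],[0,0,0,0]]

```text
clock: 43.6
eef_pos: [0.576, -0.3875, 0.1058]
eef_rot: [-0.001, 0.101, 0.995, 0.001]
force: [0.8, 0.5, -0.2]
finger_gap: 0.0841
gripper_force: 0.0
```

```bash
python3 - <<'E'
from h import *
print(rows(.5711,-.3887,.046,168.46))
E
```

```text
('at', array([ 0.576 , -0.3875,  0.1058]), 'yaw', np.float64(168.45), 'shift', array([ 0.0045, -0.0021,  0.0598]), 'turn', np.float64(-0.01))
```

Request:
step_arm:
  rows:
    - [[0.0045,-0.002,0.03,0],[0,0,0.02,0],[0,0,0.009,0],[0,0,0,0],[0,0,0,0]]

```text
clock: 44.1
eef_pos: [0.5725, -0.391, 0.0498]
eef_rot: [0.002, 0.101, 0.995, -0.001]
force: [0.4, 0.3, 0.3]
finger_gap: 0.0838
gripper_force: 0.0
```

Request:
step_arm:
  rows:
    - [[0,0,0,0],[0,0,0,0],[0,0,0,0],[0,0,0,0],[0,0,0,0]]
  fingers: 0.05
  force: 20

```text
clock: 44.6
eef_pos: [0.5711, -0.3901, 0.0477]
eef_rot: [0.0, 0.101, 0.995, -0.0]
force: [0.0, 0.7, 3.2]
finger_gap: 0.0609
gripper_force: 20.0
```

Request:
step_arm:
  rows:
    - [[0,0,-0.01,0],[0,0,-0.04,0],[0,0,-0.05,0],[0,0,-0.05,0],[0,0,-0.05,0]]

```text
clock: 45.1
eef_pos: [0.5705, -0.3898, 0.2493]
eef_rot: [-0.0, 0.101, 0.995, 0.0]
force: [-0.2, -1.2, -1.4]
finger_gap: 0.061
gripper_force: 20.0
```

Request:
step_arm:
  rows:
    - [[0,0,0,0],[0,0,0,0]]

```text
clock: 45.3
eef_pos: [0.5713, -0.3905, 0.2495]
eef_rot: [0.001, 0.101, 0.995, -0.001]
force: [-0.3, 0.6, -1.3]
finger_gap: 0.0608
gripper_force: 20.0
```

```bash
echo 'SC=np.array([.6252,.1530])'>>h.py; python3 - <<'E'
from h import *
print(hdish())
print(rows(*SC,.077,168.46))
E
```

```text
(np.int64(729), 'max tx', np.float64(0.031), 'mean ty', np.float64(-0.0009), 'top z', array([-0.0118, -0.0109]), 'gap', 0.060805017393369534)
('at', array([ 0.5703, -0.3896,  0.247 ]), 'yaw', np.float64(168.35), 'shift', array([0.0558, 0.5425, 0.17  ]), 'turn', np.float64(-0.11))
```

Request:
step_arm:
  rows:
    - [[0.0046,0.0452,0,0],[0.0046,0.0452,0,0],[0.0046,0.0452,0,0],[0.0046,0.0452,0,0],[0.0046,0.0452,0,0]]

```text
clock: 45.85
eef_pos: [0.5923, -0.1617, 0.2442]
eef_rot: [-0.003, 0.102, 0.995, 0.001]
force: [0.6, -0.4, 0.1]
finger_gap: 0.061
gripper_force: 20.0
```

Request:
step_arm:
  rows:
    - [[0.0046,0.0452,0,0],[0.0046,0.0452,0,0],[0.0046,0.0452,0,0],[0.0046,0.0452,0,0],[0.0046,0.0452,0,0]]

```text
clock: 46.35
eef_pos: [0.6153, 0.0638, 0.2443]
eef_rot: [-0.003, 0.102, 0.995, -0.0]
force: [-0.1, -0.4, -1.0]
finger_gap: 0.0607
gripper_force: 20.0
```

Request:
step_arm:
  rows:
    - [[0.0046,0.0452,0,-0.1],[0.0046,0.045,0,0],[0,0,0.05,0],[0,0,0.05,0],[0,0,0.035,0]]

```text
clock: 46.85
eef_pos: [0.6222, 0.1526, 0.1065]
eef_rot: [-0.005, 0.1, 0.995, -0.001]
force: [0.7, 0.5, -1.1]
finger_gap: 0.0608
gripper_force: 20.0
```

Request:
step_arm:
  rows:
    - [[0,0,0,0],[0,0,0,0],[0,0,0,0]]

```text
clock: 47.15
eef_pos: [0.6276, 0.1521, 0.1137]
eef_rot: [0.001, 0.101, 0.995, 0.0]
force: [0.7, 0.2, -0.4]
finger_gap: 0.0602
gripper_force: 20.0
```

```bash
python3 - <<'E'
from h import *
print(hdish())
print(rows(*SC,.0785,168.46))
E
```

```text
(np.int64(735), 'max tx', np.float64(0.031), 'mean ty', np.float64(-0.0004), 'top z', array([-0.0117, -0.0109]), 'gap', 0.06018766205483601)
('at', array([0.6279, 0.1521, 0.1143]), 'yaw', np.float64(168.44), 'shift', array([0.0028, 0.0004, 0.0358]), 'turn', np.float64(-0.02))
```

Request:
step_arm:
  rows:
    - [[0.0028,0,0.02,0],[0,0,0.01,0],[0,0,0.005,0],[0,0,0,0],[0,0,0,0]]

```text
clock: 47.7
eef_pos: [0.6241, 0.1527, 0.078]
eef_rot: [0.001, 0.101, 0.995, 0.0]
force: [-0.2, 0.5, -0.8]
finger_gap: 0.0611
gripper_force: 20.0
```

Request:
step_arm:
  rows:
    - [[0,0,0,0],[0,0,0,0],[0,0,0,0],[0,0,0,0],[0,0,0,0]]
  fingers: 0.084

```text
clock: 48.2
eef_pos: [0.6236, 0.1527, 0.0773]
eef_rot: [0.0, 0.101, 0.995, 0.0]
force: [-0.6, -0.9, 0.5]
finger_gap: 0.0828
gripper_force: 0.0
```

Request:
step_arm:
  rows:
    - [[0,0,-0.01,0],[0,0,-0.04,0],[0,0,-0.04,0],[0,0,-0.04,0],[-0.05,0,-0.01,0]]

```text
clock: 48.7
eef_pos: [0.668, 0.1451, 0.2231]
eef_rot: [0.0, 0.099, 0.995, 0.001]
force: [1.2, -0.0, 0.3]
finger_gap: 0.0837
gripper_force: 0.0
```

Request:
step_arm:
  rows:
    - [[0,0,0,0],[0,0,0,0],[0,0,0,0]]

```text
clock: 49.0
eef_pos: [0.6703, 0.1429, 0.2164]
eef_rot: [-0.001, 0.101, 0.995, -0.0]
force: [-0.8, -0.1, -0.1]
finger_gap: 0.0842
gripper_force: 0.0
```

```bash
python3 - <<'E'
from h import *
dishes('wrist');print('scene'); dishes('scene'); print(rows(.50,-.365,.2,168.46))
E
```

```text
[322. 146.  53.  59.] 0.71 fit [0.6235 0.1522] r 0.028 encl 0.6238 0.1522 0.031 top 0.0669 976
scene
[407. 269.  16.  16.] 0.56 fit [ 0.4412 -0.3698] r 0.0285 encl 0.4409 -0.3689 0.0329 top 0.0389 82
[305. 186.   7.   6.] 0.55 fit [0.6093 0.1387] r 0.0162 encl 0.6073 0.1361 0.0234 top 0.0649 18
[307. 178.  13.  13.] 0.52 fit [0.6205 0.1501] r 0.0294 encl 0.6206 0.1531 0.0352 top 0.0686 56
[307. 181.  16.   3.] 0.44 fit [0.6174 0.1474] r 0.0262 encl 0.6152 0.1445 0.029 top 0.0671 27
[293. 199.  56.  30.] 0.43 fit [0.61   0.1416] r 0.0176 encl 0.6086 0.1395 0.0252 top 0.0549 35
('at', array([0.6705, 0.1431, 0.2164]), 'yaw', np.float64(168.48), 'shift', array([ 0.0656, -0.5319,  0.0164]), 'turn', np.float64(0.02))
```

Request:
step_arm:
  rows:
    - [[0.0055,-0.0443,0,0],[0.0055,-0.0443,0,0],[0.0055,-0.0443,0,0],[0.0055,-0.0443,0,0],[0.0055,-0.0443,0,0]]

```text
clock: 49.7
eef_pos: [0.5991, -0.0697, 0.2169]
eef_rot: [-0.0, 0.1, 0.995, 0.0]
force: [-0.1, 0.5, -0.4]
finger_gap: 0.084
gripper_force: 0.0
```

Request:
step_arm:
  rows:
    - [[0.0055,-0.0443,0,0],[0.0055,-0.0443,0,0],[0.0055,-0.0443,0,0],[0.0055,-0.0443,0,0],[0.0055,-0.0443,0,0]]

```text
clock: 50.2
eef_pos: [0.528, -0.2813, 0.217]
eef_rot: [-0.0, 0.1, 0.995, 0.0]
force: [0.1, 0.5, 0.1]
finger_gap: 0.084
gripper_force: 0.0
```

Request:
step_arm:
  rows:
    - [[0.0055,-0.0443,0.01,0],[0.0055,-0.0443,0,0],[0,0,0,0],[0,0,0,0],[0,0,0,0]]

```text
clock: 50.7
eef_pos: [0.5005, -0.3633, 0.2068]
eef_rot: [-0.0, 0.1, 0.995, 0.001]
force: [0.3, 0.3, 0.8]
finger_gap: 0.0841
gripper_force: 0.0
```

```bash
python3 - <<'E'
from h import *
dishes('wrist'); print(rows(.4453,-.369,.1,168.46))
E
```

```text
[305. 136.  57.  52.] 0.96 fit [ 0.4439 -0.3692] r 0.0281 encl 0.4442 -0.3692 0.0309 top 0.0373 851
('at', array([ 0.5009, -0.363 ,  0.2071]), 'yaw', np.float64(168.57), 'shift', array([ 0.0533, -0.0169,  0.1071]), 'turn', np.float64(0.11))
```

Request:
step_arm:
  rows:
    - [[0.03,-0.0165,0,0.1],[0.0245,0,0,0],[0,0,0.05,0],[0,0,0.05,0],[0,0,0,0]]

```text
clock: 51.3
eef_pos: [0.4406, -0.3645, 0.1004]
eef_rot: [-0.006, 0.101, 0.995, 0.006]
force: [-1.7, 1.5, -1.4]
finger_gap: 0.0838
gripper_force: 0.0
```

Request:
step_arm:
  rows:
    - [[0,0,0,0],[0,0,0,0]]

```text
clock: 51.5
eef_pos: [0.4456, -0.371, 0.1097]
eef_rot: [0.002, 0.101, 0.995, -0.002]
force: [0.5, -0.2, 0.8]
finger_gap: 0.0841
gripper_force: 0.0
```

```bash
python3 - <<'E'
from h import *
print(rows(.4442,-.3685,.0475,168.46))
E
```

```text
('at', array([ 0.4456, -0.371 ,  0.1097]), 'yaw', np.float64(168.43), 'shift', array([0.0019, 0.0022, 0.0622]), 'turn', np.float64(-0.03))
```

Request:
step_arm:
  rows:
    - [[0.001,0.001,0.03,0],[0,0,0.02,0],[0,0,0.0105,0],[0,0,0,0],[0,0,0,0]]

```text
clock: 52.0
eef_pos: [0.444, -0.3698, 0.0483]
eef_rot: [0.001, 0.101, 0.995, -0.001]
force: [-0.1, -1.7, 0.1]
finger_gap: 0.084
gripper_force: 0.0
```

Request:
step_arm:
  rows:
    - [[0,0,0,0],[0,0,0,0],[0,0,0,0],[0,0,0,0],[0,0,0,0]]
  fingers: 0.05
  force: 20

```text
clock: 52.5
eef_pos: [0.4431, -0.369, 0.047]
eef_rot: [0.0, 0.102, 0.995, -0.0]
force: [-0.2, -0.0, 3.1]
finger_gap: 0.0613
gripper_force: 20.0
```

Request:
step_arm:
  rows:
    - [[0,0,-0.01,0],[0,0,-0.04,0],[0,0,-0.05,0],[0,0,-0.05,0],[0,0,-0.05,0]]

```text
clock: 53.0
eef_pos: [0.4426, -0.3683, 0.2487]
eef_rot: [-0.0, 0.101, 0.995, 0.0]
force: [0.6, -1.4, -0.3]
finger_gap: 0.0614
gripper_force: 20.0
```

Request:
step_arm:
  rows:
    - [[0,0,0,0],[0,0,0,0]]

```text
clock: 53.2
eef_pos: [0.4432, -0.369, 0.2484]
eef_rot: [0.001, 0.101, 0.995, -0.001]
force: [0.4, 1.5, -0.0]
finger_gap: 0.0615
gripper_force: 20.0
```

```bash
echo 'SC=np.array([.6235,.1530])'>>h.py; python3 - <<'E'
from h import *
print(hdish())
print(rows(*SC,.089,168.46))
E
```

```text
(np.int64(759), 'max tx', np.float64(0.0299), 'mean ty', np.float64(-0.0008), 'top z', array([-0.011 , -0.0101]), 'gap', 0.061545336060480994)
('at', array([ 0.4425, -0.3681,  0.2465]), 'yaw', np.float64(168.36), 'shift', array([-0.0721,  0.5469,  0.1575]), 'turn', np.float64(-0.1))
```

Request:
step_arm:
  rows:
    - [[-0.006,0.0456,0,0],[-0.006,0.0456,0,0],[-0.006,0.0456,0,0],[-0.006,0.0456,0,0],[-0.006,0.0456,0,0]]

```text
clock: 53.75
eef_pos: [0.5172, -0.1492, 0.244]
eef_rot: [-0.003, 0.102, 0.995, 0.001]
force: [1.0, -0.9, -0.1]
finger_gap: 0.0614
gripper_force: 20.0
```

Request:
step_arm:
  rows:
    - [[-0.006,0.0456,0,0],[-0.006,0.0456,0,0],[-0.006,0.0456,0,0],[-0.006,0.0456,0,0],[-0.006,0.0456,0,0]]

```text
clock: 54.25
eef_pos: [0.5925, 0.0677, 0.2437]
eef_rot: [-0.003, 0.101, 0.995, -0.0]
force: [1.4, 0.2, -0.0]
finger_gap: 0.0612
gripper_force: 20.0
```

Request:
step_arm:
  rows:
    - [[-0.006,0.0456,0,-0.1],[-0.006,0.0453,0,0],[0,0,0.05,0],[0,0,0.05,0],[0,0,0.02,0]]

```text
clock: 54.75
eef_pos: [0.6182, 0.1527, 0.1187]
eef_rot: [-0.007, 0.1, 0.995, -0.001]
force: [-0.6, -0.9, -1.0]
finger_gap: 0.0611
gripper_force: 20.0
```

Request:
step_arm:
  rows:
    - [[0,0,0,0],[0,0,0,0],[0,0,0,0]]

```text
clock: 55.05
eef_pos: [0.6249, 0.1522, 0.1276]
eef_rot: [0.001, 0.101, 0.995, 0.0]
force: [-0.4, -0.2, -0.1]
finger_gap: 0.0618
gripper_force: 20.0
```

```bash
python3 - <<'E'
from h import *
print(hdish())
print(rows(*SC,.089,168.46))
E
```

```text
(np.int64(766), 'max tx', np.float64(0.03), 'mean ty', np.float64(-0.0006), 'top z', array([-0.011 , -0.0101]), 'gap', 0.0618355253159832)
('at', array([0.6251, 0.1522, 0.1281]), 'yaw', np.float64(168.44), 'shift', array([0.0017, 0.0004, 0.0391]), 'turn', np.float64(-0.02))
```

Request:
step_arm:
  rows:
    - [[0.001,0.0005,0.02,0],[0,0,0.013,0],[0,0,0.0055,0],[0,0,0,0],[0,0,0,0]]

```text
clock: 55.6
eef_pos: [0.6234, 0.153, 0.0885]
eef_rot: [0.001, 0.101, 0.995, 0.0]
force: [-0.1, 0.3, -0.7]
finger_gap: 0.0612
gripper_force: 20.0
```

Request:
step_arm:
  rows:
    - [[0,0,0,0],[0,0,0,0],[0,0,0,0],[0,0,0,0],[0,0,0,0]]
  fingers: 0.084

```text
clock: 56.1
eef_pos: [0.623, 0.153, 0.0881]
eef_rot: [0.0, 0.101, 0.995, 0.0]
force: [0.4, 0.0, 0.2]
finger_gap: 0.0833
gripper_force: 0.0
```

Request:
step_arm:
  rows:
    - [[0,0,-0.01,0],[0,0,-0.04,0],[0,0,-0.04,0],[0,0,-0.04,0],[-0.05,0,-0.01,0]]

```text
clock: 56.6
eef_pos: [0.6676, 0.1454, 0.234]
eef_rot: [0.0, 0.099, 0.995, 0.001]
force: [1.8, 0.9, -0.4]
finger_gap: 0.0844
gripper_force: 0.0
```

Request:
step_arm:
  rows:
    - [[0,0,0,0],[0,0,0,0],[0,0,0,0]]

```text
clock: 56.9
eef_pos: [0.6698, 0.1433, 0.2272]
eef_rot: [-0.001, 0.101, 0.995, -0.0]
force: [-1.0, -0.7, -0.8]
finger_gap: 0.0838
gripper_force: 0.0
```

```bash
python3 - <<'E'
from h import *
dishes('wrist'); print(stack()); c=cam('scene')
cv2.imwrite('pics/s9.png',cv2.resize(c['img'][140:300,210:450,::-1],None,fx=3,fy=3,interpolation=cv2.INTER_CUBIC))
E
```

```text
[322. 147.  60.  58.] 0.87 fit [0.6241 0.1525] r 0.0252 encl 0.6228 0.1549 0.0295 top 0.0743 489
(4823, ((8.19289779663086, 0.026197433471679688), (84.9302978515625, 56.65133285522461), 0.22808554768562317), 'z', np.float64(0.0393))
```

View pics/s9.png

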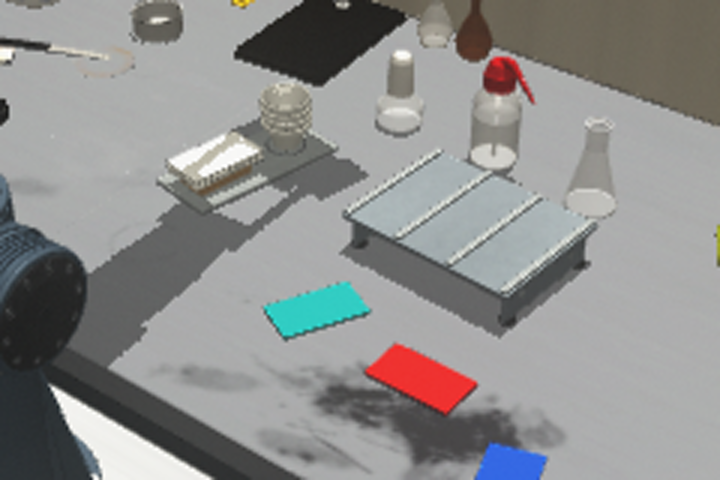

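All four dishes are nested at crop px (286,115), the plates are stacked at (213,160), the rack is empty and the bottles have not moved. I check the top rim height and tilt, then hand in.

```bash
python3 - <<'E'
from h import *
c=cam('wrist'); w=world(c); z=w[...,2]; d=np.hypot(*(w[...,:2]-[.6237,.1527]).transpose(2,0,1))
m=(d<.038)&(z>.074)&(z<.09); p=w[m]; A=np.c_[p[:,:2]-p[:,:2].mean(0),np.ones(len(p))]
print(len(p),cv2.minEnclosingCircle(p[:,:2].astype('f4')),np.percentile(p[:,2],[50,95]),'tilt',np.linalg.lstsq(A,p[:,2],rcond=None)[0])
if np.percentile(p[:,2],50)<.081: print(job_done())
E
```

```text
821 ((0.624179482460022, 0.15249541401863098), 0.031027134507894516) [0.07682811 0.07834352] tilt [-0.00313901  0.00124389  0.07670591]
the job is handed in; nothing more can be done
None
```

I handed the job in: all three white plates are stacked on the block, under 1 mm off centre before the dishes were added. All four dishes are nested upright within about 1 mm of the mark's centre, and the bottles and flasks look unmoved in the last picture.

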